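# Free the seized carousel lock, fetch the brass bushes and stamp them in the treadle press

### The arm

A 7-joint arm with a two-finger parallel gripper is mounted at the origin on the work surface. World frame = base frame: x ahead of the robot, y to its left, z up, the work surface at z = 0. Lengths are in m, angles in rad, forces in N, time in s.
With the tool pointing down it reaches from about 0.4 to 0.875 m from the base axis. Payload 6.5 kg.
Tool frame: the origin (TCP) lies at the very end of the fingers, on their centre line; the grasp point (between the pads) lies 19 mm behind it; z points along the fingers, y is the direction in which the jaws open and shut (so a half turn about z gives the same grasp; the last joint's range is limited). The gripper opens to 88 mm and grips with 3 to 60 N. Pads are 18 mm wide; open, the fingers measure 123 mm over their backs; the gripper's body (75 mm by 187 mm) begins 45 mm behind the grasp point.
Start: joints at [-0.066, 0.536, -0.004, 1.538, 0.003, 1.067, -0.071], TCP at [0.65, 0, 0.239] pointing down, gripper open.
Joint ranges: [-2.7, 2.7], [-0.37, 2.16], [-1.27, 1.26], [0.24, 2.4], [-1.31, 4.45], [0.19, 1.91], [-2.76, 2.76]. Speed limits (rad/s): [2.39, 2.39, 3.14, 3.14, 3.14, 3.14, 3.14].

### API

Orientations are given as a unit quaternion [x, y, z, w].
In Python, from cell import ctrl, camera, camera_model gives the robot as it stands.
- The arm moves only by the tool move_arm, never from a script. Its argument "commands" is a list of rows, each an object of numbers: "tx", "ty", "tz": the shift along the tool's x, y, z in cm; "yaw": the turn about the tool's z in degrees; "hand": the closure, from 0 (fully open) to 1 (shut). A call has 1 to 10 rows; each row shifts and turns the commanded pose from where the row before left it, along the tool's axes as they then stand; what a row does not reach is not made up. A row lasts 1/10 s, in which the tool goes at most 50 mm and 8.59 degrees, less where a joint would pass 70% of its speed; a pose out of reach is approached as far as the arm can. A call with a gripper value outside its range is refused whole. The fingers move at their own pace and stop on an object; "newtons" is the grip in N (left out, the last holds). Time passes only in rows, so rows that do not move let the fingers close. It gives the time, the measured TCP pose, the force and the opening at its end, in the units of the state.
- ctrl.read_state(): the state, without advancing time (a new reading comes with each control period).
- camera(name): name is "scene" or "side" or "wrist"; returns (picture, depth): 400x640x3 uint8, red, green, blue; 400x640 float32, m along the optical axis (not along the pixel's ray), 0 where there is no reading.
- camera_model(name): a dict with "camera_matrix" (3x3 intrinsics, pixels), "extrinsics" (4x4, takes a point from world to camera coordinates). Camera axes: x right, y down, z forward; pixel columns grow to the right and rows downward; lengths in m; the calibration is good to about 2 mm. The wrist camera is an equidistant fisheye: a pixel r from the principal point sees the ray r / f radians off the axis. A picture is of the moment at which its call begins: read the wrist's pose just before it. camera_model takes no time and is no camera call; for the wrist camera it gives the pose at the moment of the call.
- ctrl.finish_job(): hands the job in, once; it reports no verdict.
The state is a dict: "time_s": time; "q": joint angles; "dq": joint speeds; "effort": joint torques, N m; "eef_pos": TCP position; "tool_rot": TCP orientation; "wrist_force": force on the tool from outside, world axes, zero at the start; "wrist_torque": the same for the moment, N m; "grip_width": finger opening in m.
Only numpy, scipy, OpenCV 4.12 (cv2) and the standard library are available. Lean on these libraries where they do the work, as an engineer would, in place of code of your own. Each camera call takes 0.05 s, during which the arm holds its last target. There are 200 camera calls.

### The job

The rusty lock knob of the parts carousel is seized: rock it to and fro to both ends of its small play, again and again, until it breaks free, then undo it about a quarter turn anticlockwise. Turn the carousel by its hub handle to bring each brass bush to the open front of the yellow guard, lift it out and stand it flange down on one of the dark round marks of the green press, one bush to a mark; when every brass bush is loaded, press the red pedal right down to its stop, hold it there for a moment and let it come fully up again. The steel bushes stay on the carousel and the other things on the bench are left alone.

Things in the scene. Friction and masses are not known exactly. Their poses are not given: they have to be found in the camera images.
- carousel: Fixed foot of the parts carousel; origin on the turning axis at bench level, z up; its -x axis is the FRONT, left open by the guard. Aluminium turntable: radius 206 mm, upper face 22 mm above the bench, with a dark rim 10 mm higher at radius 200 to 206 mm; five bays 72 degrees apart, centres 110 mm from the axis, each a flat black spot 82 mm across (one may be empty), one in front at the start.
- front_spot (a point): fixed point where a bay's centre lies when it faces the front: 110 mm from the turning axis, on the turntable's upper face (22 mm above the bench). A bay within about 20 degrees of it can be reached from above.
- guard_edge (a point): middle of the front edge of the yellow wire guard: a flat roof of wires with centres 112 mm above the bench, top 116 mm, on posts at radius 218 mm. It covers everything from this edge (40 mm in front of the turning axis) back to radius 218 mm; the hub shaft and handle stand up through it.
- rotor (a joint): angle of the turntable, rad, 0 at the start, growing anticlockwise seen from above, no end stop. Locked (under 3 degrees of play) until the lock knob is undone past about 0.8 rad; then it turns stiffly (0.12 N m friction) and stays where it is left. The bushes ride on it.
- hub_grip (a point): centre of the hub handle by which the turntable is turned: a black upright bar on the turning axis, 85 mm long along this point's x axis, 20 mm thick (y), 42 mm tall, its top 182 mm and its underside 140 mm above the bench; it turns with the turntable. Below it a shaft of radius 18 mm.
- knob_grip (a point): centre of the rusty brown lock knob, a bar 66 mm long along this point's x axis, 20 mm thick (y), 38 mm tall, top 88 mm and underside 49 mm above the bench, turning about the vertical through this point. It stands on a blue round housing (radius 46 mm, 44 mm high) at x -200 mm, y +170 mm in the carousel's frame.
- knob (a joint): knob angle, rad, growing anticlockwise from above (undoing). Seized, it moves only from about -0.36 to +0.36: take it past +0.26, then past -0.26, and so on, resting 0.2 s at each end. After three times at the + end and two at the - end, in turn (+ first), it breaks free and turns on to its stop at 1.65. Undone: past 1.2. About 0.15 N m to turn.
- brass1_mid (a point): centre (half-way up) of a golden brass flanged bush, may be absent; 64 mm tall: below, a round flange 64 mm across and 14 mm thick, above it a round barrel 36 mm across and 50 mm tall, to be gripped by the barrel. About 0.45 kg. z is its axis, up when it stands on its flange.
- brass2_mid (a point): centre (half-way up) of a golden brass flanged bush, may be absent; 64 mm tall: below, a round flange 64 mm across and 14 mm thick, above it a round barrel 36 mm across and 50 mm tall, to be gripped by the barrel. About 0.45 kg. z is its axis, up when it stands on its flange.
- brass3_mid (a point): centre (half-way up) of a golden brass flanged bush, may be absent; 64 mm tall: below, a round flange 64 mm across and 14 mm thick, above it a round barrel 36 mm across and 50 mm tall, to be gripped by the barrel. About 0.45 kg. z is its axis, up when it stands on its flange.
- steel1_mid (a point): centre (half-way up) of a grey steel flanged bush, must stay on the carousel; 64 mm tall: below, a round flange 64 mm across and 14 mm thick, above it a round barrel 36 mm across and 50 mm tall, to be gripped by the barrel. About 0.45 kg. z is its axis, up when it stands on its flange.
- steel2_mid (a point): centre (half-way up) of a grey steel flanged bush, must stay on the carousel; 64 mm tall: below, a round flange 64 mm across and 14 mm thick, above it a round barrel 36 mm across and 50 mm tall, to be gripped by the barrel. About 0.45 kg. z is its axis, up when it stands on its flange.
- press: Fixed green treadle press; origin at bench level under the middle mark; -x points to the pedal side; three marks lie along y. Bed 150 (x) by 270 mm (y), top 20 mm above the bench. At x +105 mm two pillars, 120 mm high, carry a stamp bar that stands upright (to 220 mm above the bench) while the pedal is up and swings over to -x, down to just above the bushes' tops, as the pedal goes down.
- mark0 (a point): centre of a dark round mark 66 mm across with a white rim on the top of the press bed (20 mm above the bench), at y -75 mm in the press's frame; a bush stands here with its centre 32 mm higher. The marks are flat: nothing to seat in.
- mark1 (a point): centre of a dark round mark 66 mm across with a white rim on the top of the press bed (20 mm above the bench), at y 0 mm in the press's frame; a bush stands here with its centre 32 mm higher. The marks are flat: nothing to seat in.
- mark2 (a point): centre of a dark round mark 66 mm across with a white rim on the top of the press bed (20 mm above the bench), at y 75 mm in the press's frame; a bush stands here with its centre 32 mm higher. The marks are flat: nothing to seat in.
- pedal_pad (a point): middle of the black rubber pad on top of the red pedal, 85 mm from its hinge; pedal 110 mm long (from hinge to the press's -x), 90 mm wide. Up, it slopes and the pad is 54 mm above the bench; at the stop it lies level, the pad 25 mm above the bench and 6 mm farther to -x. Pushing straight down here with about 4 N at first, 8 N in the end, takes it to its stop; a spring lifts it again.
- pedal (a joint): pedal angle, rad: 0 up, 0.35 at its stop (counts as down above 0.31).
- stamp (a joint): angle of the stamp bar, rad: 0 upright, 1.57 down on the bushes; driven by the pedal.
- file: bystander: flat file with a wooden handle, about 320 mm long, lying on the bench; leave alone
- carton: bystander: flat white carton 110 x 150 x 35 mm with a red label; leave alone
- case: bystander: black spectacle case 160 x 70 x 50 mm; leave alone
Things that resemble listed ones, but are neither listed nor needed, are in the scene too. Leave any blue or purple look-alike of the part that bears brass3_mid alone.

How it is judged:
By the outcome, as a careful person would: the job done as asked, in the order asked, and still so for the second after the job is handed in, with the robot touching nothing.
Of brass1, brass2, brass3 only 2 to 3 are there at a start; the rules pass over those that are not, and their reading is None.
At some moment in a run one of brass1, brass2, brass3 may be knocked a few centimetres aside while the robot is not near it.
Once in a run the grip may slacken for a moment while it holds something.
It also fails if it takes over 210 s, if anything falls off the work surface, if the arm or the gripper's body presses on something with over 40 N, if the wrist force passes 120 N, or if a joint passes its speed limit or range.

## Working session

There is one attempt and no reset: what is moved stays moved. The work goes in short steps, Python scripts to look and compute and a tool call to move; the robot and the scene stay as the last step left them, time stands still between calls to the robot, and variables do not carry over. Pictures are saved under pics/ and viewed, about 12 in all and at most 16, crops included, and the job is handed in when it is done.

Besides the shell and the picture viewer there is one more tool, called by a JSON object that holds its "op" and its "data". move_arm: Moves the arm, as the interface text tells. Its arguments: {"type":"object","properties":{"commands":{"type":"array","items":{"type":"object","properties":{"tx":{"type":"number"},"ty":{"type":"number"},"tz":{"type":"number"},"yaw":{"type":"number"},"hand":{"type":"number"}}}},"newtons":{"type":"number"}},"required":["commands"]}

```bash
mkdir -p pics; cat > h.py <<'E'
import numpy as np, cv2
from cell import ctrl, camera, camera_model
def shot(n,f):
    m=camera_model(n); p,d=camera(n); cv2.imwrite('pics/'+f,p[:,:,::-1]); np.savez('pics/'+f+'.npz',p=p,d=d,K=m['camera_matrix'],E=m['extrinsics']); return p,d,m
def load(f):
    z=np.load('pics/'+f+'.npz'); return z['p'],z['d'],dict(camera_matrix=z['K'],extrinsics=z['E'])
def ray(m,u,v,fish=False):
    K=np.array(m['camera_matrix']);E=np.array(m['extrinsics'])
    a=(u-K[0,2])/K[0,0];b=(v-K[1,2])/K[1,1]
    if fish:
        t=np.hypot(a,b); s=np.sin(t)/t if t>1e-9 else 1; d=np.array([a*s,b*s,np.cos(t)])
    else: d=np.array([a,b,1.])
    R=E[:3,:3]; return -R.T@E[:3,3], R.T@d
def onz(m,u,v,z,fish=False):
    o,d=ray(m,u,v,fish); return o+d*(z-o[2])/d[2]
def cloud(d,m):
    K=np.array(m['camera_matrix']);E=np.array(m['extrinsics'])
    v,u=np.mgrid[:d.shape[0],:d.shape[1]]
    P=np.stack([(u-K[0,2])/K[0,0]*d,(v-K[1,2])/K[1,1]*d,d],-1)-E[:3,3]
    return P@E[:3,:3]
E
python3 - <<'E'
from h import *
for n in('scene','side','wrist'):
    p,d,m=shot(n,n+'0.png'); print(n,m['camera_matrix'],np.round(m['extrinsics'],3))
s=ctrl.read_state();print(s)
E
```

```text
scene [[463.60394448   0.         316.79029209]
 [  0.         463.60394448 196.25065817]
 [  0.           0.           1.        ]] [[-0.46   0.888 -0.008  0.219]
 [ 0.721  0.368 -0.588 -0.295]
 [-0.519 -0.276 -0.809  1.797]
 [ 0.     0.     0.     1.   ]]
side [[391.40301083   0.         313.85904378]
 [  0.         391.40301083 197.77715494]
 [  0.           0.           1.        ]] [[ 0.889 -0.457  0.008 -0.466]
 [-0.267 -0.534 -0.802  0.226]
 [ 0.371  0.711 -0.597  1.408]
 [ 0.     0.     0.     1.   ]]
wrist [[309.70691629   0.         320.99553696]
 [  0.         309.70691629 195.20042124]
 [  0.           0.           1.        ]] [[ 1.     0.001 -0.002 -0.649]
 [ 0.002 -0.96   0.28  -0.038]
 [-0.002 -0.28  -0.96   0.39 ]
 [ 0.     0.     0.     1.   ]]
{'time_s': 0.15, 'q': array([-0.0661775 ,  0.53699311, -0.00440846,  1.53857944,  0.00261415,
        1.0672988 , -0.07122527]), 'dq': array([ 5.61549825e-05, -2.85609752e-03,  1.03775331e-04, -1.39944707e-03,
        1.01487736e-03, -6.34156707e-04,  1.41657037e-03]), 'effort': array([ 1.87267411e-03, -5.71325254e+01,  9.91865471e-01, -2.51826882e+01,
       -5.61970426e-02,  1.52406085e-02,  1.04863441e-04]), 'eef_pos': array([ 6.49559291e-01, -4.25598043e-05,  2.38066028e-01]), 'tool_rot': array([ 7.07105078e-01,  7.07108198e-01, -4.91766863e-04, -4.04451386e-04]), 'wrist_force': array([-0.10377422,  0.13157217,  0.67052175]), 'wrist_torque': array([-0.00432428,  0.00722448,  0.00671844]), 'grip_width': 0.08819364458667968}
```

View pics/scene0.png

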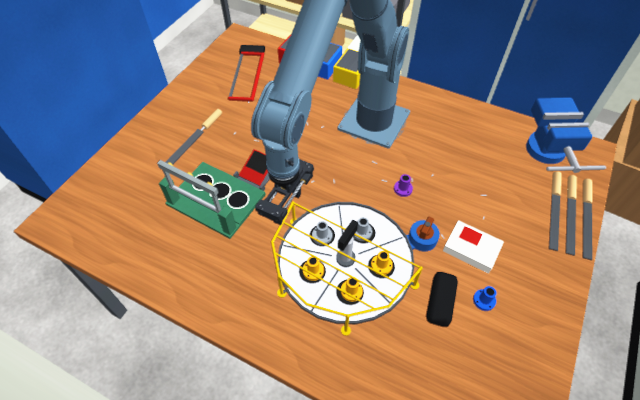

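View pics/side0.png

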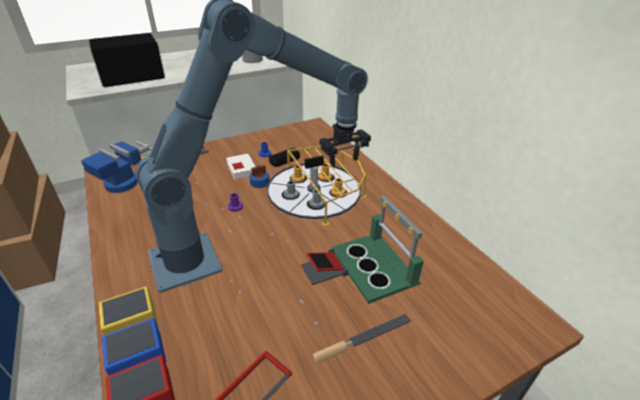

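```bash
cat > m.py <<'E'
from h import *
from scipy.optimize import least_squares
for n in('scene','side'):
    p,d,m=load(n+'0.png'); P=cloud(d,m); hsv=cv2.cvtColor(p,cv2.COLOR_RGB2HSV).astype(int)
    H,S,V=hsv[...,0],hsv[...,1],hsv[...,2]; X,Y,Z=P[...,0],P[...,1],P[...,2]; ok=(d>0)
    def comps(mask,name,mn=15):
        k,l,st,c=cv2.connectedComponentsWithStats((mask&ok).astype(np.uint8))
        for i in range(1,k):
            if st[i,4]>=mn:
                q=P[l==i]; lo=np.percentile(q,2,0);hi=np.percentile(q,98,0); print(n,name,st[i,4],np.round(c[i]),'med',np.round(np.median(q,0),3),'lo',np.round(lo,3),'hi',np.round(hi,3))
    on=(X>.3)&(X<1.1)&(abs(Y)<.7)
    comps(on&(abs(H-110)<12)&(S>150)&(Z>.01)&(Z<.3),'blue',40)
    comps(on&((H<14)&(S>100)&(V<190))&(Z>.052)&(Z<.1),'knob')
    comps(on&((H<6)|(H>175))&(S>170)&(Z>.01)&(Z<.08),'red')
    comps(on&(S>150)&(abs(H-25)<8)&(Z>.03)&(Z<.1),'yel',40)
    comps(on&(abs(H-77)<15)&(S>80)&(Z>.01)&(Z<.03),'green',40)
    comps(on&(V<70)&(Z>.15)&(Z<.2),'black')
    g=on&ok&(S<40)&(V>150)&(abs(Z-.022)<.006)&(Y<.1) if 0 else on&ok&(S<40)&(V>150)&(abs(Z-.022)<.006)
    k,l,st,c=cv2.connectedComponentsWithStats(g.astype(np.uint8),connectivity=8)
    for i in np.argsort(-st[1:,4])[:3]+1: print(n,'white',st[i],np.round(c[i]),np.median(P[l==i],0))
E
python3 m.py
```

```text
scene blue 445 [422. 238.] med [0.447 0.352 0.041] lo [0.388 0.309 0.012] hi [0.468 0.392 0.048]
scene blue 340 [485. 298.] med [0.55  0.577 0.022] lo [0.521 0.553 0.01 ] hi [0.568 0.608 0.066]
scene knob 24 [257. 153.] med [ 0.389 -0.29   0.058] lo [ 0.38  -0.3    0.053] hi [ 0.408 -0.254  0.065]
scene knob 148 [426. 228.] med [0.434 0.351 0.084] lo [0.393 0.336 0.054] hi [0.455 0.362 0.09 ]
scene red 322 [252. 173.] med [ 0.461 -0.264  0.031] lo [ 0.383 -0.304  0.021] hi [ 0.484 -0.218  0.058]
scene red 223 [471. 235.] med [0.361 0.481 0.034] lo [0.339 0.455 0.029] hi [0.383 0.508 0.039]
scene yel 308 [381. 263.] med [0.592 0.275 0.04 ] lo [0.563 0.243 0.031] hi [0.607 0.3   0.087]
scene yel 221 [314. 267.] med [0.697 0.107 0.058] lo [0.666 0.067 0.031] hi [0.709 0.126 0.089]
scene yel 53 [308. 275.] med [0.715 0.095 0.034] lo [0.708 0.074 0.031] hi [0.723 0.113 0.04 ]
scene yel 240 [352. 288.] med [0.705 0.235 0.052] lo [0.678 0.198 0.031] hi [0.716 0.255 0.088]
scene yel 45 [347. 297.] med [0.724 0.225 0.035] lo [0.718 0.205 0.031] hi [0.73  0.244 0.041]
scene green 1918 [218. 20
[... 1166 characters left out ...]
696 0.211 0.064] lo [0.678 0.193 0.032] hi [0.717 0.23  0.088]
side yel 109 [297. 175.] med [0.571 0.256 0.042] lo [0.547 0.239 0.031] hi [0.6   0.277 0.09 ]
side yel 76 [339. 186.] med [0.686 0.08  0.061] lo [0.672 0.066 0.032] hi [0.711 0.095 0.089]
side green 2085 [376. 267.] med [ 0.609 -0.357  0.02 ] lo [ 0.487 -0.465  0.012] hi [ 0.685 -0.208  0.025]
side black 144 [314. 161.] med [0.602 0.155 0.169] lo [0.562 0.148 0.151] hi [0.642 0.167 0.185]
side white [ 268  168   56   48 1090] [292. 195.] [0.49870165 0.16044737 0.02280952]
side white [327 190  32  25 358] [341. 203.] [0.66142941 0.01991103 0.02300545]
side white [334 168  24  22 177] [347. 179.] [0.77861401 0.16066089 0.02302893]
```

```bash
python3 - <<'E'
import cv2
a=cv2.imread('pics/scene0.png')[140:340,150:450]
cv2.imwrite('pics/c1.png',cv2.resize(a,(780,520),interpolation=cv2.INTER_CUBIC))
E
```

```text
(no output)
```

View pics/c1.png

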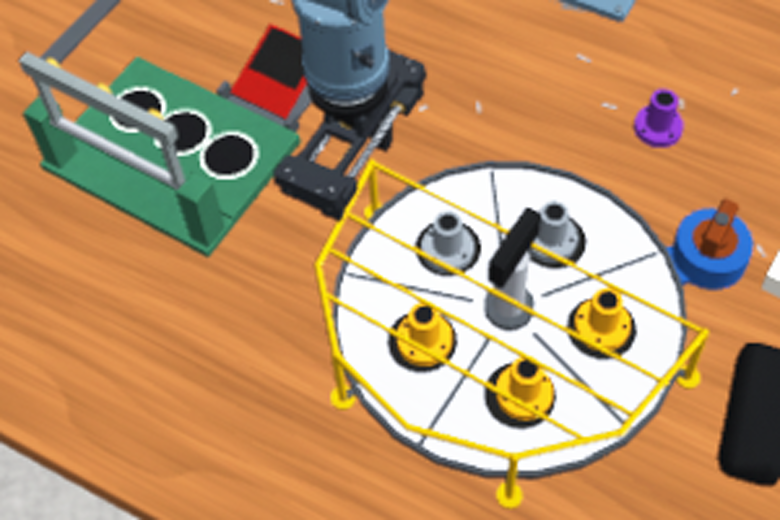

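```bash
cat > m2.py <<'E'
from h import *
from scipy.optimize import least_squares
for n in('scene','side'):
    p,d,m=load(n+'0.png'); P=cloud(d,m); hsv=cv2.cvtColor(p,cv2.COLOR_RGB2HSV).astype(int)
    H,S,V=hsv[...,0],hsv[...,1],hsv[...,2]; X,Y,Z=P[...,0],P[...,1],P[...,2]; ok=(d>0)
    R=np.hypot(X-.608,Y-.165)
    # tops of bushes
    k,l,st,c=cv2.connectedComponentsWithStats((ok&(Z>.082)&(Z<.091)&(R>.07)&(R<.15)&~((S>150)&(Z>.105))).astype(np.uint8))
    T=[]
    for i in range(1,k):
        if st[i,4]>=8:
            q=P[l==i][:,:2]; r=least_squares(lambda a:np.hypot(*(q-a).T).max()-.018+0*a,q.mean(0)) if 0 else None
            (cx,cy),rr=cv2.minEnclosingCircle(q.astype(np.float32)); print(n,'top',st[i,4],np.round(c[i]),np.round([cx,cy,rr],4),np.median(H[l==i]),np.median(S[l==i])); 
            if .013<rr<.024:T.append((cx,cy))
    T=np.array(T)
    if len(T)>=3:
        a=np.arctan2(T[:,1]-.165,T[:,0]-.608); k5=np.round((a-a[0])/np.radians(72))
        f=lambda v:(np.c_[v[0]+.11*np.cos(v[2]+k5*np.radians(72)),v[1]+.11*np.sin(v[2]+k5*np.radians(72))]-T).ravel()
        s=least_squares(f,[.608,.165,a[0]]); print(n,'centre',s.x[:2].round(4),'phase',np.degrees(s.x[2])%72,'res',np.abs(s.fun).max().round(4))
    def bar(mask,nm):
        q=P[mask&ok][:,:2].astype(np.float32); print(n,nm,len(q),[np.round(x,4) for x in cv2.minAreaRect(q)])
    bar((R<.06)&(Z>.178)&(Z<.187),'hub')
    bar((np.hypot(X-.43,Y-.35)<.045)&(Z>.084)&(Z<.092),'knob')
    bar((np.hypot(X-.43,Y-.35)<.07)&(Z>.04)&(Z<.047)&(abs(H-110)<12),'housing')
    r=(np.abs(Z-.032)<.003)&(R>.19)&(R<.215)&(V<120)&ok; q=P[r][:,:2]
    s=least_squares(lambda a:np.hypot(*(q-a[:2]).T)-a[2],[.608,.165,.203],loss='soft_l1',f_scale=.003); print(n,'rim',len(q),s.x.round(4))
    k,l,st,c=cv2.connectedComponentsWithStats(((V<60)&ok&(abs(Z-.02)<.006)&(Y<-.15)&(X>.5)&(X<.8)).astype(np.uint8))
    for i in range(1,k):
        if st[i,4]>30: print(n,'mark',st[i],onz(m,*c[i],.02).round(4),np.median(P[l==i],0).round(4))
    k,l,st,c=cv2.connectedComponentsWithStats(((V<60)&ok&(Z<.075)&(Z>.03)&(Y<-.15)&(X>.35)&(X<.55)).astype(np.uint8))
    for i in range(1,k):
        if st[i,4]>30: print(n,'pad',st[i],P[l==i].mean(0).round(4))
E
python3 m2.py
```

```text
scene top 80 [363. 222.] [0.5003 0.1702 0.0185] 106.0 32.0
scene top 83 [322. 226.] [0.5698 0.0654 0.0181] 106.0 30.0
scene top 90 [383. 256.] [0.5815 0.2709 0.0179] 23.0 214.5
scene top 90 [312. 262.] [0.694  0.097  0.0179] 24.0 209.5
scene top 87 [352. 283.] [0.6998 0.2263 0.018 ] 23.0 210.0
scene centre [0.6091 0.166 ] phase 33.13911117329056 res 0.0023
scene hub 174 [array([0.6095, 0.1647]), array([0.02  , 0.0853]), np.float64(85.3053)]
scene knob 86 [array([0.4236, 0.3489]), array([0.0188, 0.0613]), np.float64(87.9019)]
scene housing 261 [array([0.4233, 0.3489]), array([0.0894, 0.0884]), np.float64(54.5958)]
scene rim 409 [0.6088 0.1658 0.2033]
scene mark [198 175  14   7  58] [ 0.5438 -0.403   0.02  ] [ 0.5444 -0.4032  0.02  ]
scene mark [215 184  14  14 124] [ 0.5591 -0.321   0.02  ] [ 0.5572 -0.3198  0.0199]
scene mark [229 192  18  15 195] [ 0.5684 -0.2522  0.02  ] [ 0.568  -0.2529  0.0199]
scene pad [247 151  20  22 282] [ 0.4186 -0.2618  0.0496]
side top 26 [325. 165.] [0.6941 0.2294 0.021 ] 18.0 155.5
side top 19 [296. 167.] [0.5759 0.2681 0.018 ] 18.0 152.0
side top 33 [
[... 181 characters left out ...]
.] [0.5786 0.0609 0.0105] 20.5 41.5
side centre [0.6043 0.1643] phase 33.64324071456209 res 0.0041
side hub 57 [array([0.6049, 0.162 ]), array([0.0228, 0.0846]), np.float64(86.8368)]
side knob 40 [array([0.4187, 0.3455]), array([0.0275, 0.0621]), np.float64(87.3701)]
side housing 72 [array([0.4108, 0.3314]), array([0.0721, 0.0879]), np.float64(65.6897)]
side rim 133 [0.6042 0.1609 0.2043]
side mark [349 246  16  11 127] [ 0.5694 -0.2532  0.02  ] [ 0.569  -0.2554  0.0219]
side mark [360 259  16  12 137] [ 0.5658 -0.329   0.02  ] [ 0.5644 -0.3297  0.0218]
side mark [371 274  17  12 162] [ 0.5622 -0.403   0.02  ] [ 0.5619 -0.4048  0.0221]
side pad [310 254  23  14 204] [ 0.4151 -0.2639  0.0518]
```

{"op": "move_arm", "data": {"commands": [{"tx":3.47,"ty":-2.3},{"tx":3.47,"ty":-2.3},{"tx":3.47,"ty":-2.3},{"tx":3.47,"ty":-2.3},{"tx":3.47,"ty":-2.3},{"tx":3.47,"ty":-2.3},{"tx":3.47,"ty":-2.3},{"tx":3.47,"ty":-2.3},{"tx":3.47,"ty":-2.3},{"tx":3.47,"ty":-2.3}]}}

```text
schema error: expected keys tx, ty, tz, yaw, hand
```

{"op": "move_arm", "data": {"commands": [{"yaw":8.5},{"yaw":8.5},{"yaw":8.5},{"yaw":8.5},{"yaw":8.5},{"yaw":8.5},{"yaw":8.5},{"yaw":8.5},{"yaw":8.5},{"yaw":8.5}]}}

```text
schema error: expected keys tx, ty, tz, yaw, hand
```

{"op": "move_arm", "data": {"commands": [{"yaw":8},{},{},{}]}}

```text
schema error: expected keys tx, ty, tz, yaw, hand
```

{"op": "move_arm", "data": {"commands": [{"tx":3.47,"ty":-2.3,"tz":0,"yaw":0,"hand":0},{"tx":3.47,"ty":-2.3,"tz":0,"yaw":0,"hand":0},{"tx":3.47,"ty":-2.3,"tz":0,"yaw":0,"hand":0},{"tx":3.47,"ty":-2.3,"tz":0,"yaw":0,"hand":0},{"tx":3.47,"ty":-2.3,"tz":0,"yaw":0,"hand":0},{"tx":3.47,"ty":-2.3,"tz":0,"yaw":0,"hand":0},{"tx":3.47,"ty":-2.3,"tz":0,"yaw":0,"hand":0},{"tx":3.47,"ty":-2.3,"tz":0,"yaw":0,"hand":0},{"tx":3.47,"ty":-2.3,"tz":0,"yaw":0,"hand":0},{"tx":3.47,"ty":-2.3,"tz":0,"yaw":0,"hand":0}]}}

```text
time_s: 1.15
eef_pos: [0.4188, 0.3481, 0.2386]
tool_rot: [0.707, 0.707, -0.0, 0.0]
wrist_force: [0.3, 0.2, 0.0]
grip_width: 0.0881
```

{"op": "move_arm", "data": {"commands": [{"tx":0,"ty":0,"tz":0,"yaw":8.5,"hand":0},{"tx":0,"ty":0,"tz":0,"yaw":8.5,"hand":0},{"tx":0,"ty":0,"tz":0,"yaw":8.5,"hand":0},{"tx":0,"ty":0,"tz":0,"yaw":8.5,"hand":0},{"tx":0,"ty":0,"tz":0,"yaw":8.5,"hand":0},{"tx":0,"ty":0,"tz":0,"yaw":8.5,"hand":0},{"tx":0,"ty":0,"tz":0,"yaw":8.5,"hand":0},{"tx":0,"ty":0,"tz":0,"yaw":8.5,"hand":0},{"tx":0,"ty":0,"tz":0,"yaw":8.5,"hand":0},{"tx":0,"ty":0,"tz":0,"yaw":8.5,"hand":0}]}}

```text
time_s: 2.15
eef_pos: [0.4198, 0.3469, 0.2385]
tool_rot: [0.999, 0.041, -0.0, 0.0]
wrist_force: [0.0, 0.5, 0.4]
grip_width: 0.0881
```

{"op": "move_arm", "data": {"commands": [{"tx":0,"ty":0,"tz":0,"yaw":7.5,"hand":0},{"tx":0,"ty":0,"tz":0,"yaw":0,"hand":0},{"tx":0,"ty":0,"tz":0,"yaw":0,"hand":0}]}}

```text
time_s: 2.45
eef_pos: [0.4198, 0.347, 0.2386]
tool_rot: [1.0, -0.02, -0.0, 0.0]
wrist_force: [0.2, -0.3, 0.3]
grip_width: 0.0881
```

```bash
cat >> h.py <<'E'
def st():
    s=ctrl.read_state(); from scipy.spatial.transform import Rotation as R
    M=R.from_quat(s['tool_rot']).as_matrix()
    print('t %.2f'%s['time_s'],'pos',s['eef_pos'].round(4),'yaw(x axis)',np.degrees(np.arctan2(M[1,0],M[0,0])).round(2),'tilt',M[:2,2].round(4),'F',s['wrist_force'].round(1),'T',s['wrist_torque'].round(2),'w',round(s['grip_width'],4),'q1,q7',s['q'][[0,6]].round(2))
    return s,M
def totool(M,dx,dy):
    v=M.T@np.array([dx,dy,0]); print('tool cm',(v*100).round(2))
E
python3 - <<'E'
from h import *
st(); shot('wrist','w1.png')
E
```

```text
t 2.45 pos [0.4198 0.347  0.2386] yaw(x axis) -2.29 tilt [-0.0002 -0.0003] F [ 0.2 -0.3  0.3] T [0.06 0.09 0.01] w 0.0881 q1,q7 [-0.91 -2.32]
```

View pics/w1.png

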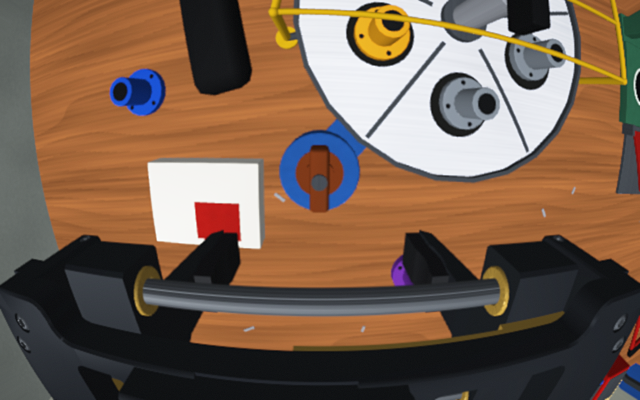

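```bash
python3 - <<'E'
from h import *
p,d,m=load('w1.png'); hsv=cv2.cvtColor(p,cv2.COLOR_RGB2HSV).astype(int);H,S,V=hsv[...,0],hsv[...,1],hsv[...,2]
# housing blue
y,x=np.mgrid[:400,:640]
b=(abs(H-107)<10)&(S>150)&(np.hypot(x-319,y-172)<43)
q=np.array([onz(m,u,v,.044,True)[:2] for v,u in zip(*np.nonzero(b))]).astype(np.float32)
print('housing',cv2.minEnclosingCircle(q), m['extrinsics'].round(3))
k=(H<14)&(S>120)&(V<150)&(abs(x-319)<14)&(y>140)&(y<215)
q=np.array([onz(m,u,v,.088,True)[:2] for v,u in zip(*np.nonzero(k))]).astype(np.float32)
print('knob',cv2.minAreaRect(q),len(q))
print(onz(m,319,183,.088,True))
E
```

```text
housing ((0.42093783617019653, 0.34900760650634766), 0.04645495116710663) [[-0.039 -0.999  0.001  0.364]
 [-0.959  0.038  0.28   0.351]
 [-0.28   0.01  -0.96   0.503]
 [ 0.     0.     0.     1.   ]]
knob ((0.42074939608573914, 0.3498629331588745), (0.025838058441877365, 0.06699351221323013), 87.72687530517578) 1326
[0.41754248 0.34997994 0.088     ]
```

{"op": "move_arm", "data": {"commands": [{"tx":0.1,"ty":-0.2,"tz":2,"yaw":0,"hand":0},{"tx":0,"ty":0,"tz":4,"yaw":0,"hand":0},{"tx":0,"ty":0,"tz":4,"yaw":0,"hand":0},{"tx":0,"ty":0,"tz":4,"yaw":0,"hand":0},{"tx":0,"ty":0,"tz":3,"yaw":0,"hand":0},{"tx":0,"ty":0,"tz":1,"yaw":0,"hand":0},{"tx":0,"ty":0,"tz":0,"yaw":0,"hand":0},{"tx":0,"ty":0,"tz":0,"yaw":0,"hand":1},{"tx":0,"ty":0,"tz":0,"yaw":0,"hand":1},{"tx":0,"ty":0,"tz":0,"yaw":0,"hand":1}], "newtons": 35}}

```text
time_s: 3.5
eef_pos: [0.4219, 0.3497, 0.0601]
tool_rot: [1.0, -0.022, 0.001, -0.001]
wrist_force: [-0.5, -0.1, 0.0]
grip_width: 0.0661
```

{"op": "move_arm", "data": {"commands": [{"tx":0,"ty":0,"tz":0,"yaw":0,"hand":1},{"tx":0,"ty":0,"tz":0,"yaw":0,"hand":1},{"tx":0,"ty":0,"tz":0,"yaw":0,"hand":1},{"tx":0,"ty":0,"tz":0,"yaw":0,"hand":1}]}}

```text
time_s: 3.9
eef_pos: [0.4211, 0.3489, 0.0588]
tool_rot: [1.0, -0.022, 0.0, 0.0]
wrist_force: [0.6, -0.3, -0.7]
grip_width: 0.034
```

{"op": "move_arm", "data": {"commands": [{"tx":0,"ty":0,"tz":0,"yaw":-6,"hand":1},{"tx":0,"ty":0,"tz":0,"yaw":-6,"hand":1},{"tx":0,"ty":0,"tz":0,"yaw":-6,"hand":1},{"tx":0,"ty":0,"tz":0,"yaw":-2,"hand":1},{"tx":0,"ty":0,"tz":0,"yaw":0,"hand":1},{"tx":0,"ty":0,"tz":0,"yaw":0,"hand":1},{"tx":0,"ty":0,"tz":0,"yaw":0,"hand":1},{"tx":0,"ty":0,"tz":0,"yaw":0,"hand":1}]}}

```text
time_s: 4.7
eef_pos: [0.4206, 0.3493, 0.0586]
tool_rot: [0.988, 0.152, -0.0, -0.0]
wrist_force: [-3.0, 3.5, -0.1]
grip_width: 0.0208
```

```bash
python3 -c "
from h import *
st()"
```

```text
t 4.70 pos [0.4206 0.3493 0.0586] yaw(x axis) 17.49 tilt [-0.0004  0.0002] F [-3.   3.5 -0.1] T [ 0.64  0.64 -0.08] w 0.0208 q1,q7 [-0.8  -2.01]
```

{"op": "move_arm", "data": {"commands": [{"tx":0,"ty":0,"tz":0,"yaw":7,"hand":1},{"tx":0,"ty":0,"tz":0,"yaw":8,"hand":1},{"tx":0,"ty":0,"tz":0,"yaw":8,"hand":1},{"tx":0,"ty":0,"tz":0,"yaw":8,"hand":1},{"tx":0,"ty":0,"tz":0,"yaw":8,"hand":1},{"tx":0,"ty":0,"tz":0,"yaw":0,"hand":1},{"tx":0,"ty":0,"tz":0,"yaw":0,"hand":1},{"tx":0,"ty":0,"tz":0,"yaw":0,"hand":1},{"tx":0,"ty":0,"tz":0,"yaw":0,"hand":1},{"tx":0,"ty":0,"tz":0,"yaw":0,"hand":1}]}}

```text
time_s: 5.7
eef_pos: [0.4202, 0.3487, 0.0586]
tool_rot: [0.983, -0.185, -0.001, 0.0]
wrist_force: [-5.6, -0.1, 3.9]
grip_width: 0.0199
```

```bash
python3 -c "
from h import *
st()"
```

```text
t 5.70 pos [0.4202 0.3487 0.0586] yaw(x axis) -21.32 tilt [-0.0017 -0.0005] F [-5.6 -0.1  3.9] T [ 0.25  1.23 -0.09] w 0.0199 q1,q7 [-0.93 -2.52]
```

Both ends are reached cleanly; go on: +, −, + with rests.

{"op": "move_arm", "data": {"commands": [{"tx":0,"ty":0,"tz":0,"yaw":-7,"hand":1},{"tx":0,"ty":0,"tz":0,"yaw":-8,"hand":1},{"tx":0,"ty":0,"tz":0,"yaw":-8,"hand":1},{"tx":0,"ty":0,"tz":0,"yaw":-8,"hand":1},{"tx":0,"ty":0,"tz":0,"yaw":-8,"hand":1},{"tx":0,"ty":0,"tz":0,"yaw":0,"hand":1},{"tx":0,"ty":0,"tz":0,"yaw":0,"hand":1},{"tx":0,"ty":0,"tz":0,"yaw":0,"hand":1},{"tx":0,"ty":0,"tz":0,"yaw":0,"hand":1},{"tx":0,"ty":0,"tz":0,"yaw":0,"hand":1}]}}

```text
time_s: 6.7
eef_pos: [0.4204, 0.3494, 0.0586]
tool_rot: [0.988, 0.154, -0.0, -0.0]
wrist_force: [-4.8, 3.6, 2.2]
grip_width: 0.0201
```

{"op": "move_arm", "data": {"commands": [{"tx":0,"ty":0,"tz":0,"yaw":7,"hand":1},{"tx":0,"ty":0,"tz":0,"yaw":8,"hand":1},{"tx":0,"ty":0,"tz":0,"yaw":8,"hand":1},{"tx":0,"ty":0,"tz":0,"yaw":8,"hand":1},{"tx":0,"ty":0,"tz":0,"yaw":8,"hand":1},{"tx":0,"ty":0,"tz":0,"yaw":0,"hand":1},{"tx":0,"ty":0,"tz":0,"yaw":0,"hand":1},{"tx":0,"ty":0,"tz":0,"yaw":0,"hand":1},{"tx":0,"ty":0,"tz":0,"yaw":0,"hand":1},{"tx":0,"ty":0,"tz":0,"yaw":0,"hand":1}]}}

```text
time_s: 7.7
eef_pos: [0.4213, 0.3486, 0.0586]
tool_rot: [0.983, -0.186, 0.0, 0.0]
wrist_force: [-2.3, -0.7, -0.6]
grip_width: 0.0202
```

{"op": "move_arm", "data": {"commands": [{"tx":0,"ty":0,"tz":0,"yaw":-7,"hand":1},{"tx":0,"ty":0,"tz":0,"yaw":-8,"hand":1},{"tx":0,"ty":0,"tz":0,"yaw":-8,"hand":1},{"tx":0,"ty":0,"tz":0,"yaw":-8,"hand":1},{"tx":0,"ty":0,"tz":0,"yaw":-8,"hand":1},{"tx":0,"ty":0,"tz":0,"yaw":0,"hand":1},{"tx":0,"ty":0,"tz":0,"yaw":0,"hand":1},{"tx":0,"ty":0,"tz":0,"yaw":0,"hand":1},{"tx":0,"ty":0,"tz":0,"yaw":0,"hand":1},{"tx":0,"ty":0,"tz":0,"yaw":0,"hand":1}]}}

```text
time_s: 8.7
eef_pos: [0.4213, 0.3497, 0.0586]
tool_rot: [0.988, 0.152, 0.0, -0.0]
wrist_force: [0.5, 5.8, -8.3]
grip_width: 0.0195
```

{"op": "move_arm", "data": {"commands": [{"tx":0,"ty":0,"tz":0,"yaw":-5,"hand":1},{"tx":0,"ty":0,"tz":0,"yaw":-5,"hand":1},{"tx":0,"ty":0,"tz":0,"yaw":0,"hand":1},{"tx":0,"ty":0,"tz":0,"yaw":0,"hand":1},{"tx":0,"ty":0,"tz":0,"yaw":0,"hand":1}]}}

```text
time_s: 9.2
eef_pos: [0.4211, 0.35, 0.0586]
tool_rot: [0.971, 0.237, 0.001, -0.001]
wrist_force: [0.2, 6.6, -8.4]
grip_width: 0.02
```

```bash
python3 -c "
from h import *
st()"
```

```text
t 9.20 pos [0.4211 0.35   0.0586] yaw(x axis) 27.47 tilt [0.0007 0.0014] F [ 0.2  6.6 -8.4] T [1.29 0.1  0.13] w 0.02 q1,q7 [-0.77 -1.88]
```

{"op": "move_arm", "data": {"commands": [{"tx":0,"ty":0,"tz":0,"yaw":-7,"hand":1},{"tx":0,"ty":0,"tz":0,"yaw":-8,"hand":1},{"tx":0,"ty":0,"tz":0,"yaw":-8,"hand":1},{"tx":0,"ty":0,"tz":0,"yaw":-8,"hand":1},{"tx":0,"ty":0,"tz":0,"yaw":-8,"hand":1},{"tx":0,"ty":0,"tz":0,"yaw":-8,"hand":1},{"tx":0,"ty":0,"tz":0,"yaw":-8,"hand":1},{"tx":0,"ty":0,"tz":0,"yaw":0,"hand":1},{"tx":0,"ty":0,"tz":0,"yaw":0,"hand":1},{"tx":0,"ty":0,"tz":0,"yaw":0,"hand":1}]}}

```text
time_s: 10.2
eef_pos: [0.4195, 0.3511, 0.0586]
tool_rot: [0.752, 0.66, 0.0, -0.001]
wrist_force: [-4.7, 8.4, -6.6]
grip_width: 0.0192
```

```bash
python3 -c "
from h import *
st()"
```

```text
t 10.20 pos [0.4195 0.3511 0.0586] yaw(x axis) 82.54 tilt [-0.0012  0.0026] F [-4.7  8.4 -6.6] T [1.67 0.92 0.1 ] w 0.0192 q1,q7 [-0.58 -1.13]
```

{"op": "move_arm", "data": {"commands": [{"tx":0,"ty":0,"tz":0,"yaw":0,"hand":0},{"tx":0,"ty":0,"tz":0,"yaw":0,"hand":0},{"tx":0,"ty":0,"tz":0,"yaw":0,"hand":0},{"tx":0,"ty":0,"tz":0,"yaw":0,"hand":0},{"tx":0,"ty":0,"tz":-4,"yaw":0,"hand":0},{"tx":0,"ty":0,"tz":-4,"yaw":0,"hand":0},{"tx":0,"ty":0,"tz":-4,"yaw":0,"hand":0},{"tx":0,"ty":0,"tz":-4,"yaw":0,"hand":0},{"tx":0,"ty":0,"tz":-2,"yaw":0,"hand":0},{"tx":0,"ty":0,"tz":0,"yaw":0,"hand":0}]}}

```text
time_s: 11.2
eef_pos: [0.4228, 0.35, 0.2421]
tool_rot: [0.752, 0.659, 0.003, 0.0]
wrist_force: [-1.4, 0.2, 0.2]
grip_width: 0.0881
```

```bash
python3 -c "
from h import *
s,M=st(); totool(M,.608-.4205,.165-.349)"
```

```text
t 11.20 pos [0.4228 0.35   0.2421] yaw(x axis) 82.44 tilt [0.0051 0.0037] F [-1.4  0.2  0.2] T [0.06 0.01 0.06] w 0.0881 q1,q7 [-0.51 -1.04]
tool cm [-15.77  21.01   0.03]
```

{"op": "move_arm", "data": {"commands": [{"tx":-2.25,"ty":3,"tz":0,"yaw":0,"hand":0},{"tx":-2.25,"ty":3,"tz":0,"yaw":0,"hand":0},{"tx":-2.25,"ty":3,"tz":0,"yaw":0,"hand":0},{"tx":-2.25,"ty":3,"tz":0,"yaw":0,"hand":0},{"tx":-2.25,"ty":3,"tz":0,"yaw":0,"hand":0},{"tx":-2.25,"ty":3,"tz":0,"yaw":0,"hand":0},{"tx":-2.25,"ty":3,"tz":0,"yaw":0,"hand":0},{"tx":0,"ty":0,"tz":0,"yaw":8,"hand":0},{"tx":0,"ty":0,"tz":0,"yaw":8,"hand":0},{"tx":0,"ty":0,"tz":0,"yaw":8,"hand":0}]}}

```text
time_s: 12.2
eef_pos: [0.6082, 0.1644, 0.2369]
tool_rot: [0.874, 0.486, -0.001, -0.0]
wrist_force: [-0.1, 0.6, 0.5]
grip_width: 0.0879
```

{"op": "move_arm", "data": {"commands": [{"tx":0,"ty":0,"tz":0,"yaw":8,"hand":0},{"tx":0,"ty":0,"tz":0,"yaw":8,"hand":0},{"tx":0,"ty":0,"tz":0,"yaw":8,"hand":0},{"tx":0,"ty":0,"tz":0,"yaw":8,"hand":0},{"tx":0,"ty":0,"tz":0,"yaw":8,"hand":0},{"tx":0,"ty":0,"tz":0,"yaw":8,"hand":0},{"tx":0,"ty":0,"tz":0,"yaw":8,"hand":0},{"tx":0,"ty":0,"tz":0,"yaw":6.5,"hand":0},{"tx":0,"ty":0,"tz":0,"yaw":0,"hand":0},{"tx":0,"ty":0,"tz":0,"yaw":0,"hand":0}]}}

```text
time_s: 13.2
eef_pos: [0.6083, 0.1651, 0.2377]
tool_rot: [0.999, -0.033, -0.001, 0.001]
wrist_force: [-0.1, -0.3, 0.3]
grip_width: 0.0882
```

```bash
python3 - <<'E'
from h import *
st(); shot('wrist','w2.png')
E
```

```text
t 13.20 pos [0.6083 0.1651 0.2377] yaw(x axis) -3.83 tilt [-0.0013 -0.001 ] F [-0.1 -0.3  0.3] T [0.05 0.09 0.04] w 0.0882 q1,q7 [-0.4  -1.93]
```

View pics/w2.png

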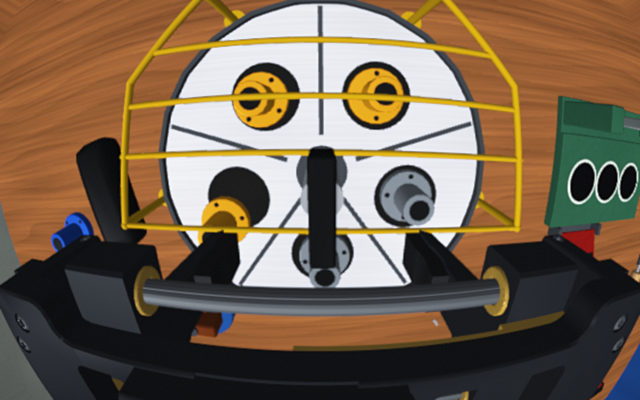

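```bash
cat > bush.py <<'E'
import sys
from h import *
def tops(f,c=(.608,.165)):
    p,d,m=load(f); P=cloud(d,m); hsv=cv2.cvtColor(p,cv2.COLOR_RGB2HSV).astype(int);H,S=hsv[...,0],hsv[...,1]
    X,Y,Z=P[...,0],P[...,1],P[...,2]
    R=np.hypot(X-c[0],Y-c[1])
    k,l,s,cc=cv2.connectedComponentsWithStats(((d>0)&(Z>.081)&(Z<.092)&(((R>.05)&(R<.2))|((Y<-.15)&(X<.63)&(X>.5)))).astype(np.uint8))
    for i in range(1,k):
        if s[i,4]>=20:
            (cx,cy),r=cv2.minEnclosingCircle(P[l==i][:,:2].astype(np.float32)); a=np.degrees(np.arctan2(cy-c[1],cx-c[0]))%360
            print(f,'BRASS' if np.median(S[l==i])>100 else 'steel',s[i,4],np.round([cx,cy,r],4),'polar',np.round(np.hypot(cx-c[0],cy-c[1]),4),a.round(1), 'topz',np.median(Z[l==i]).round(4))
if __name__=='__main__':
    st(); shot('scene',sys.argv[1]); tops(sys.argv[1])
E
python3 bush.py s2.png
python3 - <<'E'
from h import *
p,d,m=load('w2.png'); 
for u,v,z in((225,213,.036),(263,97,.036),(376,97,.036),(404,195,.036)): print(onz(m,u,v,z,True).round(3))
E
```

```text
t 13.25 pos [0.6084 0.1652 0.2379] yaw(x axis) -3.85 tilt [-0.0011 -0.0007] F [ 0.5  0.7 -0.2] T [ 0.02  0.12 -0.07] w 0.0879 q1,q7 [-0.4  -1.93]
s2.png BRASS 22 [ 0.5226 -1.3716  0.0204] polar 1.5389 266.8 topz 0.0868
s2.png steel 29 [0.5049 0.1624 0.014 ] polar 0.1031 181.5 topz 0.0849
s2.png steel 90 [0.5728 0.0641 0.0194] polar 0.1069 250.8 topz 0.0847
s2.png BRASS 64 [0.552  0.2905 0.0173] polar 0.1374 114.0 topz 0.0853
s2.png BRASS 101 [0.6949 0.0978 0.0188] polar 0.1098 322.3 topz 0.0849
s2.png BRASS 90 [0.6997 0.2284 0.0178] polar 0.1115 34.6 topz 0.0851
[0.563 0.287 0.036]
[0.697 0.225 0.036]
[0.688 0.099 0.036]
[0.572 0.069 0.036]
```

{"op": "move_arm", "data": {"commands": [{"tx":0,"ty":0,"tz":3,"yaw":0,"hand":0},{"tx":0,"ty":0,"tz":3,"yaw":0,"hand":0},{"tx":0,"ty":0,"tz":2.8,"yaw":0,"hand":0.4},{"tx":0,"ty":0,"tz":0,"yaw":0,"hand":1},{"tx":0,"ty":0,"tz":0,"yaw":0,"hand":1},{"tx":0,"ty":0,"tz":0,"yaw":0,"hand":1},{"tx":0,"ty":0,"tz":0,"yaw":0,"hand":1},{"tx":0,"ty":0,"tz":0,"yaw":0,"hand":1},{"tx":0,"ty":0,"tz":0,"yaw":0,"hand":1},{"tx":0,"ty":0,"tz":0,"yaw":0,"hand":1}]}}

```text
time_s: 14.3
eef_pos: [0.6088, 0.1654, 0.151]
tool_rot: [0.999, -0.035, 0.0, -0.0]
wrist_force: [0.5, -0.6, 0.6]
grip_width: 0.026
```

{"op": "move_arm", "data": {"commands": [{"tx":0,"ty":0,"tz":0,"yaw":0,"hand":1},{"tx":0,"ty":0,"tz":0,"yaw":-3,"hand":1},{"tx":0,"ty":0,"tz":0,"yaw":-5,"hand":1},{"tx":0,"ty":0,"tz":0,"yaw":-5,"hand":1},{"tx":0,"ty":0,"tz":0,"yaw":-5,"hand":1},{"tx":0,"ty":0,"tz":0,"yaw":-5,"hand":1},{"tx":0,"ty":0,"tz":0,"yaw":-5,"hand":1},{"tx":0,"ty":0,"tz":0,"yaw":-5,"hand":1},{"tx":0,"ty":0,"tz":0,"yaw":-5,"hand":1},{"tx":0,"ty":0,"tz":0,"yaw":-5,"hand":1}]}}

```text
time_s: 15.3
eef_pos: [0.6081, 0.1663, 0.1509]
tool_rot: [0.942, 0.336, -0.0, -0.001]
wrist_force: [-3.0, 0.6, 1.0]
grip_width: 0.0198
```

{"op": "move_arm", "data": {"commands": [{"tx":0,"ty":0,"tz":0,"yaw":-5,"hand":1},{"tx":0,"ty":0,"tz":0,"yaw":-5,"hand":1},{"tx":0,"ty":0,"tz":0,"yaw":-5,"hand":1},{"tx":0,"ty":0,"tz":0,"yaw":-3,"hand":1},{"tx":0,"ty":0,"tz":0,"yaw":-2,"hand":1},{"tx":0,"ty":0,"tz":0,"yaw":0,"hand":1},{"tx":0,"ty":0,"tz":0,"yaw":0,"hand":1},{"tx":0,"ty":0,"tz":0,"yaw":0,"hand":1}]}}

```text
time_s: 16.1
eef_pos: [0.6074, 0.167, 0.1509]
tool_rot: [0.87, 0.493, -0.001, -0.001]
wrist_force: [-4.3, 2.6, 3.2]
grip_width: 0.0198
```

```bash
python3 bush.py s3.png
```

```text
t 16.10 pos [0.6074 0.167  0.1509] yaw(x axis) 59.08 tilt [-0.0021  0.0013] F [-4.3  2.6  3.2] T [ 0.38  0.78 -0.04] w 0.0198 q1,q7 [-0.2  -0.99]
s3.png BRASS 23 [ 0.5219 -1.3693  0.0217] polar 1.5367 266.8 topz 0.0859
s3.png steel 65 [0.6828 0.0858 0.0178] polar 0.1089 313.3 topz 0.0854
s3.png BRASS 105 [0.5939 0.2731 0.018 ] polar 0.109 97.4 topz 0.0852
s3.png BRASS 114 [0.707  0.2091 0.0183] polar 0.1084 24.0 topz 0.085
```

{"op": "move_arm", "data": {"commands": [{"tx":0,"ty":0,"tz":0,"yaw":0,"hand":0},{"tx":0,"ty":0,"tz":0,"yaw":0,"hand":0},{"tx":0,"ty":0,"tz":0,"yaw":0,"hand":0},{"tx":0,"ty":0,"tz":-3,"yaw":0,"hand":0},{"tx":0,"ty":0,"tz":-4,"yaw":0,"hand":0},{"tx":0,"ty":0,"tz":-2,"yaw":0,"hand":0},{"tx":-1.66,"ty":-2.95,"tz":0,"yaw":0,"hand":0},{"tx":-1.66,"ty":-2.95,"tz":0,"yaw":0,"hand":0},{"tx":-1.66,"ty":-2.95,"tz":0,"yaw":0,"hand":0},{"tx":-1.66,"ty":-2.95,"tz":0,"yaw":0,"hand":0}]}}

```text
time_s: 17.15
eef_pos: [0.4722, 0.169, 0.2408]
tool_rot: [0.87, 0.492, 0.0, 0.0]
wrist_force: [0.2, -0.2, 0.4]
grip_width: 0.0881
```

{"op": "move_arm", "data": {"commands": [{"tx":0,"ty":0,"tz":0,"yaw":8,"hand":0},{"tx":0,"ty":0,"tz":0,"yaw":8,"hand":0},{"tx":0,"ty":0,"tz":0,"yaw":8,"hand":0},{"tx":0,"ty":0,"tz":0,"yaw":8,"hand":0},{"tx":0,"ty":0,"tz":0,"yaw":8,"hand":0},{"tx":0,"ty":0,"tz":0,"yaw":8,"hand":0},{"tx":0,"ty":0,"tz":0,"yaw":8,"hand":0},{"tx":0,"ty":0,"tz":0,"yaw":6,"hand":0},{"tx":0,"ty":0,"tz":0,"yaw":0,"hand":0},{"tx":0,"ty":0,"tz":0,"yaw":0,"hand":0}]}}

```text
time_s: 18.15
eef_pos: [0.4735, 0.1692, 0.2408]
tool_rot: [1.0, -0.025, 0.0, 0.0]
wrist_force: [-0.3, -1.1, 0.0]
grip_width: 0.0881
```

```bash
python3 bush.py s4.png; python3 - <<'E'
from h import *
shot('wrist','w4.png'); shot('side','side4.png'); from bush import tops; tops('side4.png')
E
```

```text
t 18.15 pos [0.4735 0.1692 0.2408] yaw(x axis) -2.84 tilt [ 0.0002 -0.0001] F [-0.3 -1.1  0. ] T [0.06 0.1  0.02] w 0.0881 q1,q7 [-0.38 -2.07]
s4.png BRASS 30 [ 0.5217 -1.3709  0.0215] polar 1.5384 266.8 topz 0.0865
s4.png BRASS 79 [0.4728 0.1732 0.0187] polar 0.1355 176.5 topz 0.0849
s4.png steel 67 [0.5565 0.0715 0.0178] polar 0.1068 241.1 topz 0.0851
s4.png steel 67 [0.6832 0.0857 0.0183] polar 0.1093 313.5 topz 0.0854
s4.png BRASS 99 [0.5934 0.2726 0.019 ] polar 0.1086 97.7 topz 0.0856
s4.png BRASS 111 [0.7077 0.2083 0.0189] polar 0.1087 23.5 topz 0.0849
side4.png BRASS 23 [0.6961 0.2066 0.0178] polar 0.0974 25.3 topz 0.0875
side4.png steel 36 [0.6754 0.0824 0.0171] polar 0.1066 309.2 topz 0.0863
side4.png BRASS 34 [0.4679 0.1701 0.018 ] polar 0.1402 177.9 topz 0.0865
side4.png steel 44 [0.5501 0.0686 0.0204] polar 0.1124 239.0 topz 0.0869
```

View pics/w4.png

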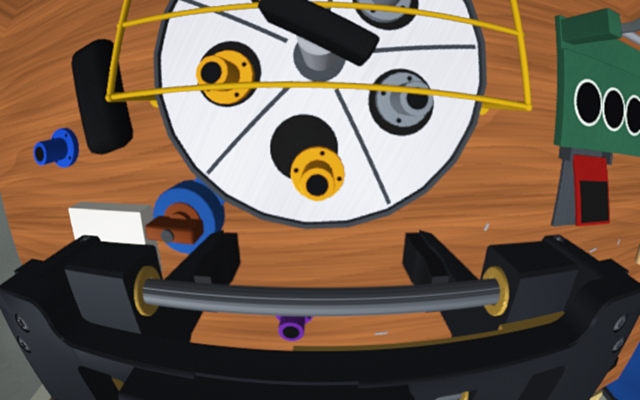

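```bash
cat > wb.py <<'E'
from h import *
import sys
def wb(f,u0,v0,R=45):
    p,d,m=load(f); hsv=cv2.cvtColor(p,cv2.COLOR_RGB2HSV).astype(int);y,x=np.mgrid[:400,:640]
    w=np.hypot(x-u0,y-v0)
    k,l,s,c=cv2.connectedComponentsWithStats(((hsv[...,2]<70)&(w<14)).astype(np.uint8))
    i=1+np.argmax(s[1:,4]); print('hole',s[i],c[i].round(1),onz(m,*c[i],.086,True).round(4))
    b=(hsv[...,1]>120)&(abs(hsv[...,0]-22)<8)&(w<R)
    q=np.array([onz(m,u,v,.036,True)[:2] for v,u in zip(*np.nonzero(b))]).astype(np.float32)
    print('yellow',len(q))
wb(sys.argv[1],float(sys.argv[2]),float(sys.argv[3]))
E
python3 wb.py w4.png 316 184
python3 - <<'E'
from h import *
p,d,m=load('w4.png')
for u,v in((589,105),(613,110),(634,115),(594,200)): print(u,v,onz(m,u,v,.02 if v<180 else .05,True).round(4))
E
```

```text
hole [307 175  21  20 330] [316.8 184.7] [0.4685 0.1746 0.086 ]
yellow 1977
589 105 [ 0.5642 -0.2533  0.02  ]
613 110 [ 0.5628 -0.3245  0.02  ]
634 115 [ 0.5612 -0.4002  0.02  ]
594 200 [ 0.4181 -0.2562  0.05  ]
```

{"op": "move_arm", "data": {"commands": [{"tx":-0.4,"ty":-0.4,"tz":3,"yaw":0,"hand":0},{"tx":0,"ty":0,"tz":4,"yaw":0,"hand":0},{"tx":0,"ty":0,"tz":4,"yaw":0,"hand":0},{"tx":0,"ty":0,"tz":4,"yaw":0,"hand":0},{"tx":0,"ty":0,"tz":3,"yaw":0,"hand":0},{"tx":0,"ty":0,"tz":1.3,"yaw":0,"hand":0},{"tx":0,"ty":0,"tz":0,"yaw":0,"hand":0},{"tx":0,"ty":0,"tz":0,"yaw":0,"hand":1},{"tx":0,"ty":0,"tz":0,"yaw":0,"hand":1},{"tx":0,"ty":0,"tz":0,"yaw":0,"hand":1}], "newtons": 40}}

```text
time_s: 19.3
eef_pos: [0.4706, 0.1738, 0.049]
tool_rot: [1.0, -0.026, 0.001, -0.001]
wrist_force: [-0.4, -0.1, -1.0]
grip_width: 0.0661
```

{"op": "move_arm", "data": {"commands": [{"tx":0,"ty":0,"tz":0,"yaw":0,"hand":1},{"tx":0,"ty":0,"tz":0,"yaw":0,"hand":1},{"tx":0,"ty":0,"tz":0,"yaw":0,"hand":1},{"tx":0,"ty":0,"tz":0,"yaw":0,"hand":1},{"tx":0,"ty":0,"tz":0,"yaw":0,"hand":1},{"tx":0,"ty":0,"tz":0,"yaw":0,"hand":1}]}}

```text
time_s: 19.9
eef_pos: [0.4696, 0.1735, 0.0478]
tool_rot: [1.0, -0.026, -0.0, 0.0]
wrist_force: [-1.4, 0.1, 2.3]
grip_width: 0.035
```

```bash
python3 -c "
from h import *
st()"
```

```text
t 19.90 pos [0.4696 0.1735 0.0478] yaw(x axis) -2.99 tilt [-0. -0.] F [-1.4  0.1  2.3] T [0.08 0.17 0.02] w 0.035 q1,q7 [-0.4  -2.12]
```

{"op": "move_arm", "data": {"commands": [{"tx":0,"ty":0,"tz":-2,"yaw":0,"hand":1},{"tx":0,"ty":0,"tz":-3,"yaw":0,"hand":1},{"tx":0,"ty":0,"tz":-4,"yaw":0,"hand":1},{"tx":0,"ty":1,"tz":-4,"yaw":0,"hand":1},{"tx":0.4,"ty":3,"tz":-2,"yaw":0,"hand":1},{"tx":0.4,"ty":3.5,"tz":0,"yaw":0,"hand":1},{"tx":0.4,"ty":3.5,"tz":0,"yaw":0,"hand":1},{"tx":0.4,"ty":3.5,"tz":0,"yaw":0,"hand":1},{"tx":0.4,"ty":3.5,"tz":0,"yaw":0,"hand":1},{"tx":0.4,"ty":3.5,"tz":0,"yaw":0,"hand":1}]}}

```text
time_s: 20.9
eef_pos: [0.4811, -0.0439, 0.1968]
tool_rot: [1.0, -0.026, -0.001, 0.0]
wrist_force: [0.5, 0.6, -5.5]
grip_width: 0.0348
```

{"op": "move_arm", "data": {"commands": [{"tx":0.4,"ty":3.5,"tz":0,"yaw":0,"hand":1},{"tx":0.4,"ty":3.5,"tz":0,"yaw":0,"hand":1},{"tx":0.4,"ty":3.5,"tz":0,"yaw":0,"hand":1},{"tx":0.4,"ty":3.5,"tz":0,"yaw":0,"hand":1},{"tx":0.4,"ty":3.5,"tz":0,"yaw":0,"hand":1},{"tx":0.4,"ty":3.5,"tz":0,"yaw":0,"hand":1},{"tx":0.4,"ty":3.5,"tz":0,"yaw":0,"hand":1},{"tx":0.4,"ty":3,"tz":0,"yaw":0,"hand":1},{"tx":0,"ty":0.4,"tz":0,"yaw":0,"hand":1},{"tx":0,"ty":0,"tz":0,"yaw":0,"hand":1}]}}

```text
time_s: 21.9
eef_pos: [0.4984, -0.3233, 0.1965]
tool_rot: [1.0, -0.027, -0.001, -0.0]
wrist_force: [-0.0, 0.0, -5.5]
grip_width: 0.0353
```

```bash
python3 - <<'E'
from h import *
st(); shot('wrist','w5.png')
E
```

```text
t 21.90 pos [ 0.4984 -0.3233  0.1965] yaw(x axis) -3.12 tilt [-0.0024  0.0009] F [-0.   0.  -5.5] T [ 0.16  0.11 -0.04] w 0.0353 q1,q7 [ 0.41 -1.07]
```

View pics/w5.png

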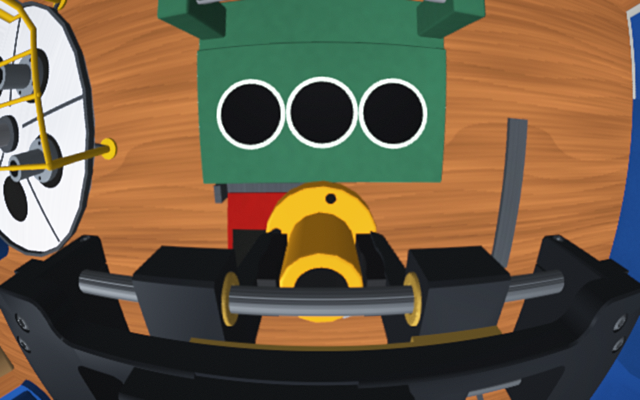

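```bash
python3 - <<'E'
from h import *
p,d,m=load('w5.png'); g=p.max(2)<70; y,x=np.mgrid[:400,:640]
k,l,s,c=cv2.connectedComponentsWithStats((g&(y>70)&(y<155)&(x>205)&(x<435)).astype(np.uint8))
for i in range(1,k):
    if s[i,4]>500: 
        q=np.array([onz(m,u,v,.02,True)[:2] for v,u in zip(*np.nonzero(l==i))]).astype(np.float32); print(c[i].round(1),cv2.minEnclosingCircle(q))
P=[onz(m,u,v,.02,True).round(4) for u,v in((203,180),(443,180),(197,40),(447,42))]; print(P)
E
```

```text
[321.5 112. ] ((0.5644521117210388, -0.32637977600097656), 0.031912848353385925)
[250.3 113.8] ((0.5679229497909546, -0.2512066066265106), 0.03195784240961075)
[392.7 113. ] ((0.5608012676239014, -0.4013054668903351), 0.03191446140408516)
[array([ 0.5004, -0.1895,  0.02  ]), array([ 0.486 , -0.4593,  0.02  ]), array([ 0.6567, -0.1969,  0.02  ]), array([ 0.6403, -0.4659,  0.02  ])]
```

{"op": "move_arm", "data": {"commands": [{"tx":2.2,"ty":2.5,"tz":0,"yaw":0,"hand":1},{"tx":2.2,"ty":2.5,"tz":0,"yaw":0,"hand":1},{"tx":2.26,"ty":2.5,"tz":0,"yaw":0,"hand":1},{"tx":0,"ty":0,"tz":3,"yaw":0,"hand":1},{"tx":0,"ty":0,"tz":4,"yaw":0,"hand":1},{"tx":0,"ty":0,"tz":4,"yaw":0,"hand":1},{"tx":0,"ty":0,"tz":2,"yaw":0,"hand":1},{"tx":0,"ty":0,"tz":1,"yaw":0,"hand":1},{"tx":0,"ty":0,"tz":0,"yaw":0,"hand":1},{"tx":0,"ty":0,"tz":0,"yaw":0,"hand":1}]}}

```text
time_s: 22.95
eef_pos: [0.5633, -0.401, 0.059]
tool_rot: [1.0, -0.026, 0.001, 0.0]
wrist_force: [0.0, -0.6, -4.5]
grip_width: 0.0347
```

```bash
python3 - <<'E'
from h import *
s,M=st(); p=s['eef_pos']; totool(M,.561-p[0],-.402-p[1])
E
```

```text
t 22.95 pos [ 0.5633 -0.401   0.059 ] yaw(x axis) -2.95 tilt [ 0.0017 -0.0008] F [ 0.  -0.6 -4.5] T [ 0.03  0.08 -0.01] w 0.0347 q1,q7 [ 0.49 -0.99]
tool cm [-0.23  0.11 -0.  ]
```

{"op": "move_arm", "data": {"commands": [{"tx":-0.15,"ty":0.1,"tz":0.5,"yaw":0,"hand":1},{"tx":0,"ty":0,"tz":0.5,"yaw":0,"hand":1},{"tx":0,"ty":0,"tz":0.25,"yaw":0,"hand":1},{"tx":0,"ty":0,"tz":0,"yaw":0,"hand":1},{"tx":0,"ty":0,"tz":0,"yaw":0,"hand":1},{"tx":0,"ty":0,"tz":0,"yaw":0,"hand":1}]}}

```text
time_s: 23.55
eef_pos: [0.5606, -0.4024, 0.0459]
tool_rot: [1.0, -0.026, 0.0, 0.0]
wrist_force: [-3.2, 1.7, 5.0]
grip_width: 0.0355
```

```bash
python3 -c "
from h import *
st()"
```

```text
t 23.55 pos [ 0.5606 -0.4024  0.0459] yaw(x axis) -3.01 tilt [ 0.0001 -0.0003] F [-3.2  1.7  5. ] T [ 0.48  0.85 -0.03] w 0.0355 q1,q7 [ 0.49 -0.99]
```

{"op": "move_arm", "data": {"commands": [{"tx":0,"ty":0,"tz":0,"yaw":0,"hand":0.4},{"tx":0,"ty":0,"tz":0,"yaw":0,"hand":0.4},{"tx":0,"ty":0,"tz":0,"yaw":0,"hand":0.4},{"tx":0,"ty":0,"tz":-1,"yaw":0,"hand":0.4},{"tx":0,"ty":0,"tz":-3,"yaw":0,"hand":0.4},{"tx":0,"ty":0,"tz":-4,"yaw":0,"hand":0.4},{"tx":0,"ty":0,"tz":-5,"yaw":0,"hand":0.4},{"tx":0,"ty":0,"tz":-4,"yaw":0,"hand":0.4},{"tx":0,"ty":0,"tz":-2.4,"yaw":0,"hand":0.4},{"tx":0,"ty":-3,"tz":0,"yaw":0,"hand":0}]}}

```text
time_s: 24.55
eef_pos: [0.5626, -0.3782, 0.2451]
tool_rot: [1.0, -0.029, 0.004, 0.004]
wrist_force: [0.3, -0.8, -0.7]
grip_width: 0.0587
```

{"op": "move_arm", "data": {"commands": [{"tx":0,"ty":-4.5,"tz":0,"yaw":0,"hand":0},{"tx":0,"ty":-4.5,"tz":0,"yaw":0,"hand":0},{"tx":0,"ty":-4.5,"tz":0,"yaw":0,"hand":0},{"tx":0.4,"ty":-4.5,"tz":0,"yaw":0,"hand":0},{"tx":0.4,"ty":-4.5,"tz":0,"yaw":0,"hand":0},{"tx":0.4,"ty":-4.5,"tz":0,"yaw":0,"hand":0},{"tx":0.3,"ty":-4.5,"tz":0,"yaw":0,"hand":0},{"tx":0.3,"ty":-4.5,"tz":0,"yaw":0,"hand":0},{"tx":0,"ty":-4.5,"tz":0,"yaw":0,"hand":0},{"tx":0,"ty":-4.5,"tz":0,"yaw":0,"hand":0}]}}

```text
time_s: 25.55
eef_pos: [0.604, 0.0781, 0.2402]
tool_rot: [1.0, -0.026, 0.001, -0.0]
wrist_force: [-0.2, -0.3, -0.3]
grip_width: 0.0882
```

{"op": "move_arm", "data": {"commands": [{"tx":0,"ty":-4.5,"tz":0,"yaw":0,"hand":0},{"tx":0,"ty":-4.5,"tz":0,"yaw":0,"hand":0},{"tx":0,"ty":0,"tz":0,"yaw":-8,"hand":0},{"tx":0,"ty":0,"tz":0,"yaw":-8,"hand":0},{"tx":0,"ty":0,"tz":0,"yaw":-8,"hand":0},{"tx":0,"ty":0,"tz":0,"yaw":-8,"hand":0},{"tx":0,"ty":0,"tz":0,"yaw":-8,"hand":0},{"tx":0,"ty":0,"tz":0,"yaw":-8,"hand":0},{"tx":0,"ty":0,"tz":0,"yaw":-8,"hand":0},{"tx":0,"ty":0,"tz":0,"yaw":-6,"hand":0}]}}

```text
time_s: 26.55
eef_pos: [0.6088, 0.166, 0.2401]
tool_rot: [0.869, 0.495, 0.001, 0.0]
wrist_force: [-0.2, 0.1, -0.7]
grip_width: 0.0885
```

```bash
python3 bush.py s6.png; python3 - <<'E'
from h import *
s,M=st(); p=s['eef_pos']; totool(M,.6083-p[0],.1655-p[1])
E
```

```text
t 26.55 pos [0.6088 0.166  0.2401] yaw(x axis) 59.29 tilt [0.0011 0.    ] F [-0.2  0.1 -0.7] T [0.02 0.09 0.04] w 0.0885 q1,q7 [-0.18 -0.98]
s6.png BRASS 24 [ 0.5221 -1.3728  0.0215] polar 1.5402 266.8 topz 0.0858
s6.png BRASS 49 [ 0.5634 -0.4014  0.0174] polar 0.5682 265.5 topz 0.0837
s6.png steel 20 [0.5648 0.0655 0.0111] polar 0.1085 246.5 topz 0.0853
s6.png steel 62 [0.6829 0.0862 0.0174] polar 0.1087 313.5 topz 0.0843
s6.png BRASS 106 [0.5937 0.2725 0.0183] polar 0.1084 97.6 topz 0.0846
s6.png BRASS 111 [0.7066 0.209  0.0179] polar 0.108 24.1 topz 0.0855
t 26.60 pos [0.6088 0.1659 0.24  ] yaw(x axis) 59.52 tilt [ 0.001 -0.   ] F [-0.7 -0.5  0.6] T [-0.05  0.07 -0.03] w 0.0881 q1,q7 [-0.18 -0.97]
tool cm [-0.06 -0.02 -0.  ]
```

View pics/s6.png

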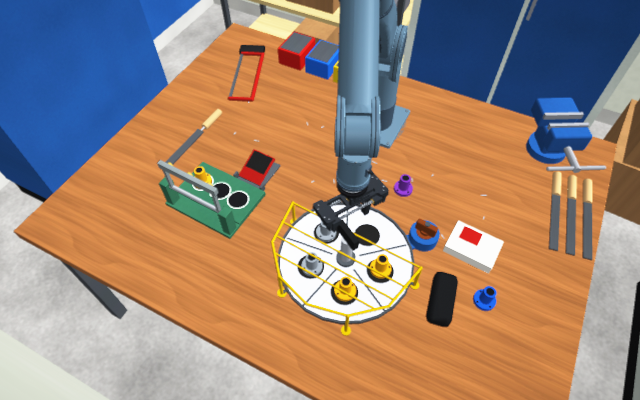

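{"op": "move_arm", "data": {"commands": [{"tx":0,"ty":0,"tz":3,"yaw":0,"hand":0},{"tx":0,"ty":0,"tz":3,"yaw":0,"hand":0},{"tx":0,"ty":0,"tz":2.9,"yaw":0,"hand":0.4},{"tx":0,"ty":0,"tz":0,"yaw":0,"hand":1},{"tx":0,"ty":0,"tz":0,"yaw":0,"hand":1},{"tx":0,"ty":0,"tz":0,"yaw":0,"hand":1},{"tx":0,"ty":0,"tz":0,"yaw":0,"hand":1},{"tx":0,"ty":0,"tz":0,"yaw":0,"hand":1},{"tx":0,"ty":0,"tz":0,"yaw":0,"hand":1},{"tx":0,"ty":0,"tz":0,"yaw":0,"hand":1}]}}

```text
time_s: 27.6
eef_pos: [0.6086, 0.1662, 0.1506]
tool_rot: [0.87, 0.492, 0.0, 0.0]
wrist_force: [-1.0, -0.6, -1.4]
grip_width: 0.0263
```

{"op": "move_arm", "data": {"commands": [{"tx":0,"ty":0,"tz":0,"yaw":0,"hand":1},{"tx":0,"ty":0,"tz":0,"yaw":-3,"hand":1},{"tx":0,"ty":0,"tz":0,"yaw":-5,"hand":1},{"tx":0,"ty":0,"tz":0,"yaw":-5,"hand":1},{"tx":0,"ty":0,"tz":0,"yaw":-5,"hand":1},{"tx":0,"ty":0,"tz":0,"yaw":-5,"hand":1},{"tx":0,"ty":0,"tz":0,"yaw":-5,"hand":1},{"tx":0,"ty":0,"tz":0,"yaw":-5,"hand":1},{"tx":0,"ty":0,"tz":0,"yaw":-5,"hand":1},{"tx":0,"ty":0,"tz":0,"yaw":-5,"hand":1}]}}

```text
time_s: 28.6
eef_pos: [0.6055, 0.1672, 0.1503]
tool_rot: [0.628, 0.778, -0.002, -0.002]
wrist_force: [-11.3, 0.3, 8.5]
grip_width: 0.0193
```

{"op": "move_arm", "data": {"commands": [{"tx":0,"ty":0,"tz":0,"yaw":-5,"hand":1},{"tx":0,"ty":0,"tz":0,"yaw":-5,"hand":1},{"tx":0,"ty":0,"tz":0,"yaw":-5,"hand":1},{"tx":0,"ty":0,"tz":0,"yaw":-5,"hand":1},{"tx":0,"ty":0,"tz":0,"yaw":-5,"hand":1},{"tx":0,"ty":0,"tz":0,"yaw":-5,"hand":1},{"tx":0,"ty":0,"tz":0,"yaw":-4,"hand":1},{"tx":0,"ty":0,"tz":0,"yaw":-2,"hand":1},{"tx":0,"ty":0,"tz":0,"yaw":0,"hand":1},{"tx":0,"ty":0,"tz":0,"yaw":0,"hand":1}]}}

```text
time_s: 29.6
eef_pos: [0.6041, 0.1664, 0.1503]
tool_rot: [0.358, 0.934, -0.003, -0.003]
wrist_force: [-14.4, -1.3, 13.8]
grip_width: 0.0195
```

```bash
python3 bush.py s7.png; python3 - <<'E'
from h import *
s,M=st(); p=s['eef_pos']; totool(M,.498-p[0],.1705-p[1])
E
```

```text
t 29.60 pos [0.6041 0.1664 0.1503] yaw(x axis) 138.09 tilt [-0.0083 -0.0022] F [-14.4  -1.3  13.8] T [-0.4   2.79  0.07] w 0.0195 q1,q7 [0.03 0.19]
s7.png BRASS 20 [ 0.5217 -1.3752  0.0196] polar 1.5426 266.8 topz 0.0845
s7.png BRASS 57 [ 0.5625 -0.4012  0.0175] polar 0.568 265.4 topz 0.0839
s7.png BRASS 41 [0.4949 0.1735 0.0165] polar 0.1134 175.7 topz 0.0847
s7.png BRASS 102 [0.5831 0.2698 0.0184] polar 0.1077 103.4 topz 0.0848
s7.png steel 88 [0.6901 0.0949 0.0188] polar 0.1079 319.5 topz 0.0848
s7.png steel 99 [0.7001 0.2211 0.0177] polar 0.1079 31.3 topz 0.0848
t 29.65 pos [0.6041 0.1664 0.1503] yaw(x axis) 138.08 tilt [-0.0084 -0.0023] F [-15.8  -2.5  13.2] T [-0.32  2.9   0.  ] w 0.0195 q1,q7 [0.03 0.19]
tool cm [ 8.16 -6.78  0.09]
```

{"op": "move_arm", "data": {"commands": [{"tx":0,"ty":0,"tz":0,"yaw":0,"hand":0},{"tx":0,"ty":0,"tz":0,"yaw":0,"hand":0},{"tx":0,"ty":0,"tz":0,"yaw":0,"hand":0},{"tx":0,"ty":0,"tz":-3,"yaw":0,"hand":0},{"tx":0,"ty":0,"tz":-4,"yaw":0,"hand":0},{"tx":0,"ty":0,"tz":-2,"yaw":0,"hand":0},{"tx":2.86,"ty":-2.33,"tz":0,"yaw":0,"hand":0},{"tx":2.86,"ty":-2.33,"tz":0,"yaw":0,"hand":0},{"tx":2.86,"ty":-2.33,"tz":0,"yaw":0,"hand":0},{"tx":0,"ty":0,"tz":0,"yaw":-8,"hand":0}]}}

```text
time_s: 30.65
eef_pos: [0.4936, 0.1722, 0.2402]
tool_rot: [0.29, 0.957, -0.001, -0.001]
wrist_force: [0.4, -1.0, 0.4]
grip_width: 0.0882
```

{"op": "move_arm", "data": {"commands": [{"tx":0,"ty":0,"tz":0,"yaw":-8,"hand":0},{"tx":0,"ty":0,"tz":0,"yaw":-8,"hand":0},{"tx":0,"ty":0,"tz":0,"yaw":-8,"hand":0},{"tx":0,"ty":0,"tz":0,"yaw":-7,"hand":0},{"tx":0,"ty":0,"tz":0,"yaw":0,"hand":0},{"tx":0,"ty":0,"tz":0,"yaw":0,"hand":0}]}}

```text
time_s: 31.25
eef_pos: [0.4982, 0.1716, 0.2402]
tool_rot: [0.028, 1.0, 0.0, 0.0]
wrist_force: [-0.1, 0.3, -1.0]
grip_width: 0.0882
```

```bash
python3 bush.py s8.png; python3 - <<'E'
from h import *
shot('side','side8.png'); from bush import tops; tops('side8.png'); shot('wrist','w8.png')
E
```

```text
t 31.25 pos [0.4982 0.1716 0.2402] yaw(x axis) 176.79 tilt [0.0001 0.0003] F [-0.1  0.3 -1. ] T [ 0.07 -0.08  0.02] w 0.0882 q1,q7 [0.2  0.79]
s8.png BRASS 27 [ 0.5185 -1.376   0.0189] polar 1.5436 266.7 topz 0.0861
s8.png BRASS 53 [ 0.5618 -0.3999  0.0192] polar 0.5668 265.3 topz 0.0831
s8.png BRASS 88 [0.5    0.1716 0.0184] polar 0.1082 176.5 topz 0.0853
s8.png BRASS 109 [0.584  0.2695 0.0188] polar 0.1072 103.0 topz 0.0852
s8.png steel 98 [0.6912 0.0943 0.0186] polar 0.1092 319.6 topz 0.085
s8.png steel 99 [0.701  0.2199 0.0186] polar 0.108 30.5 topz 0.085
side8.png BRASS 23 [0.5755 0.2674 0.0193] polar 0.1074 107.6 topz 0.0853
side8.png steel 27 [0.6923 0.2157 0.0169] polar 0.0984 31.0 topz 0.0866
side8.png steel 32 [0.6858 0.093  0.0185] polar 0.106 317.2 topz 0.0868
side8.png BRASS 38 [0.4962 0.1685 0.0222] polar 0.1119 178.2 topz 0.0872
side8.png BRASS 75 [ 0.5576 -0.4027  0.0189] polar 0.5699 264.9 topz 0.0851
```

View pics/w8.png

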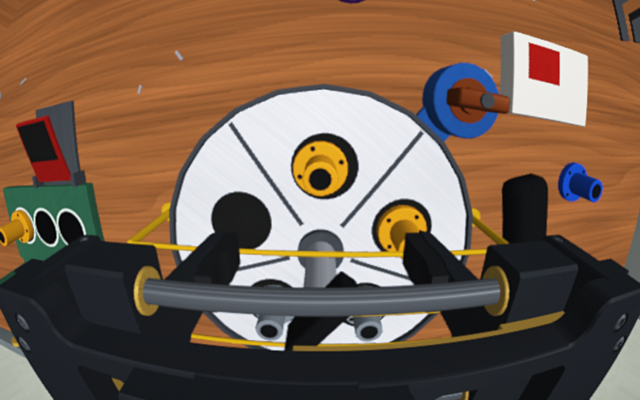

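{"op": "move_arm", "data": {"commands": [{"tx":0,"ty":0,"tz":3,"yaw":0,"hand":0},{"tx":0,"ty":0,"tz":4,"yaw":0,"hand":0},{"tx":0,"ty":0,"tz":4,"yaw":0,"hand":0},{"tx":0,"ty":0,"tz":4,"yaw":0,"hand":0},{"tx":0,"ty":0,"tz":3,"yaw":0,"hand":0},{"tx":0,"ty":0,"tz":1.3,"yaw":0,"hand":0},{"tx":0,"ty":0,"tz":0,"yaw":0,"hand":0},{"tx":0,"ty":0,"tz":0,"yaw":0,"hand":1},{"tx":0,"ty":0,"tz":0,"yaw":0,"hand":1},{"tx":0,"ty":0,"tz":0,"yaw":0,"hand":1}], "newtons": 40}}

```text
time_s: 32.4
eef_pos: [0.499, 0.1719, 0.0486]
tool_rot: [0.026, 1.0, 0.0, 0.001]
wrist_force: [0.2, -0.8, 0.4]
grip_width: 0.0662
```

{"op": "move_arm", "data": {"commands": [{"tx":0,"ty":0,"tz":0,"yaw":0,"hand":1},{"tx":0,"ty":0,"tz":0,"yaw":0,"hand":1},{"tx":0,"ty":0,"tz":0,"yaw":0,"hand":1},{"tx":0,"ty":0,"tz":0,"yaw":0,"hand":1},{"tx":0,"ty":0,"tz":0,"yaw":0,"hand":1},{"tx":0,"ty":0,"tz":0,"yaw":0,"hand":1}]}}

```text
time_s: 33.0
eef_pos: [0.498, 0.1713, 0.0473]
tool_rot: [0.026, 1.0, -0.0, -0.0]
wrist_force: [-0.7, -0.8, 3.5]
grip_width: 0.0352
```

```bash
python3 - <<'E'
from h import *
s,M=st(); p=s['eef_pos']; totool(M,.5645-p[0],-.327-p[1])
E
```

```text
t 33.00 pos [0.498  0.1713 0.0473] yaw(x axis) 176.99 tilt [-0.     -0.0005] F [-0.7 -0.8  3.5] T [-0.19  0.06 -0.02] w 0.0352 q1,q7 [0.04 0.57]
tool cm [-9.260e+00 -4.942e+01  3.000e-02]
```

{"op": "move_arm", "data": {"commands": [{"tx":0,"ty":0,"tz":-2,"yaw":0,"hand":1},{"tx":0,"ty":0,"tz":-3,"yaw":0,"hand":1},{"tx":0,"ty":0,"tz":-4,"yaw":0,"hand":1},{"tx":0,"ty":-1,"tz":-4,"yaw":0,"hand":1},{"tx":0,"ty":-3,"tz":-2,"yaw":0,"hand":1},{"tx":-0.7,"ty":-3.5,"tz":0,"yaw":0,"hand":1},{"tx":-0.7,"ty":-3.5,"tz":0,"yaw":0,"hand":1},{"tx":-0.7,"ty":-3.5,"tz":0,"yaw":0,"hand":1},{"tx":-0.7,"ty":-3.5,"tz":0,"yaw":0,"hand":1},{"tx":-0.7,"ty":-3.5,"tz":0,"yaw":0,"hand":1}]}}

```text
time_s: 34.0
eef_pos: [0.521, -0.0463, 0.1966]
tool_rot: [0.026, 1.0, 0.0, -0.001]
wrist_force: [1.0, 0.0, -3.5]
grip_width: 0.0354
```

{"op": "move_arm", "data": {"commands": [{"tx":-0.7,"ty":-3.5,"tz":0,"yaw":0,"hand":1},{"tx":-0.7,"ty":-3.5,"tz":0,"yaw":0,"hand":1},{"tx":-0.7,"ty":-3.5,"tz":0,"yaw":0,"hand":1},{"tx":-0.7,"ty":-3.5,"tz":0,"yaw":0,"hand":1},{"tx":-0.7,"ty":-3.5,"tz":0,"yaw":0,"hand":1},{"tx":-0.7,"ty":-3.5,"tz":0,"yaw":0,"hand":1},{"tx":-0.7,"ty":-3.5,"tz":0,"yaw":0,"hand":1},{"tx":-0.86,"ty":-3.4,"tz":0,"yaw":0,"hand":1},{"tx":0,"ty":0,"tz":0,"yaw":0,"hand":1},{"tx":0,"ty":0,"tz":0,"yaw":0,"hand":1}]}}

```text
time_s: 35.0
eef_pos: [0.5638, -0.3268, 0.1959]
tool_rot: [0.027, 1.0, 0.001, -0.001]
wrist_force: [-0.3, 1.0, -3.8]
grip_width: 0.0348
```

```bash
python3 - <<'E'
from h import *
s,M=st(); p=s['eef_pos']; totool(M,.5645-p[0],-.327-p[1]); shot('wrist','w9.png')
E
```

```text
t 35.00 pos [ 0.5638 -0.3268  0.1959] yaw(x axis) 176.91 tilt [-0.0016  0.0015] F [-0.3  1.  -3.8] T [ 0.14 -0.06 -0.03] w 0.0348 q1,q7 [0.87 1.65]
tool cm [-0.07 -0.01 -0.  ]
```

View pics/w9.png

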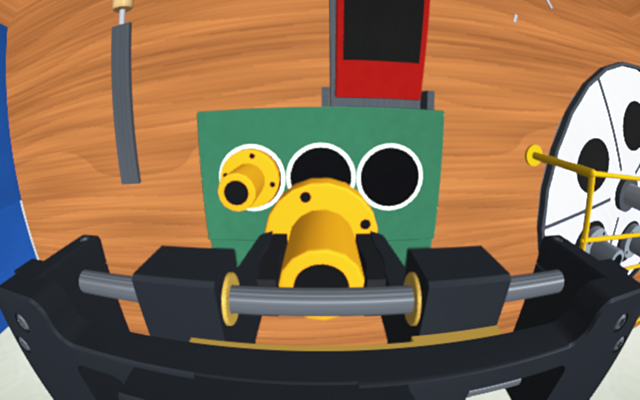

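{"op": "move_arm", "data": {"commands": [{"tx":0,"ty":0,"tz":3,"yaw":0,"hand":1},{"tx":0,"ty":0,"tz":4,"yaw":0,"hand":1},{"tx":0,"ty":0,"tz":4,"yaw":0,"hand":1},{"tx":0,"ty":0,"tz":2.5,"yaw":0,"hand":1},{"tx":0,"ty":0,"tz":1,"yaw":0,"hand":1},{"tx":0,"ty":0,"tz":0.4,"yaw":0,"hand":1},{"tx":0,"ty":0,"tz":0.2,"yaw":0,"hand":1},{"tx":0,"ty":0,"tz":0,"yaw":0,"hand":1},{"tx":0,"ty":0,"tz":0,"yaw":0,"hand":1},{"tx":0,"ty":0,"tz":0,"yaw":0,"hand":1}]}}

```text
time_s: 36.05
eef_pos: [0.5651, -0.3269, 0.0472]
tool_rot: [0.026, 1.0, -0.0, 0.001]
wrist_force: [-0.7, 0.4, -4.2]
grip_width: 0.035
```

```bash
python3 - <<'E'
from h import *
s,M=st(); p=s['eef_pos']; totool(M,.5645-p[0],-.327-p[1])
E
```

```text
t 36.05 pos [ 0.5651 -0.3269  0.0472] yaw(x axis) 177.0 tilt [ 0.0013 -0.0008] F [-0.7  0.4 -4.2] T [ 0.18 -0.04  0.01] w 0.035 q1,q7 [0.82 1.57]
tool cm [ 0.06 -0.02 -0.  ]
```

{"op": "move_arm", "data": {"commands": [{"tx":0,"ty":0,"tz":0.17,"yaw":0,"hand":1},{"tx":0,"ty":0,"tz":0,"yaw":0,"hand":1},{"tx":0,"ty":0,"tz":0,"yaw":0,"hand":0.4},{"tx":0,"ty":0,"tz":0,"yaw":0,"hand":0.4},{"tx":0,"ty":0,"tz":0,"yaw":0,"hand":0.4},{"tx":0,"ty":0,"tz":-1,"yaw":0,"hand":0.4},{"tx":0,"ty":0,"tz":-3,"yaw":0,"hand":0.4},{"tx":0,"ty":0,"tz":-4,"yaw":0,"hand":0.4},{"tx":0,"ty":0,"tz":-5,"yaw":0,"hand":0.4},{"tx":0,"ty":0,"tz":-5,"yaw":0,"hand":0.4}]}}

```text
time_s: 37.05
eef_pos: [0.5643, -0.3262, 0.2269]
tool_rot: [0.026, 1.0, 0.0, 0.0]
wrist_force: [0.8, -0.3, 0.1]
grip_width: 0.0528
```

{"op": "move_arm", "data": {"commands": [{"tx":0,"ty":3,"tz":-1.5,"yaw":0,"hand":0},{"tx":0,"ty":4.5,"tz":0,"yaw":0,"hand":0},{"tx":0,"ty":4.5,"tz":0,"yaw":0,"hand":0},{"tx":0,"ty":4.5,"tz":0,"yaw":0,"hand":0},{"tx":-0.4,"ty":4.5,"tz":0,"yaw":0,"hand":0},{"tx":-0.4,"ty":4.5,"tz":0,"yaw":0,"hand":0},{"tx":-0.4,"ty":4.5,"tz":0,"yaw":0,"hand":0},{"tx":-0.4,"ty":4.5,"tz":0,"yaw":0,"hand":0},{"tx":0,"ty":4.5,"tz":0,"yaw":0,"hand":0},{"tx":0,"ty":4.5,"tz":0,"yaw":0,"hand":0}]}}

```text
time_s: 38.05
eef_pos: [0.6033, 0.1089, 0.2404]
tool_rot: [0.026, 1.0, -0.0, 0.0]
wrist_force: [-0.3, -0.2, 0.2]
grip_width: 0.088
```

{"op": "move_arm", "data": {"commands": [{"tx":-0.1,"ty":4.5,"tz":0,"yaw":0,"hand":0},{"tx":0,"ty":1.4,"tz":0,"yaw":0,"hand":0},{"tx":0,"ty":0,"tz":0,"yaw":8,"hand":0},{"tx":0,"ty":0,"tz":0,"yaw":8,"hand":0},{"tx":0,"ty":0,"tz":0,"yaw":8,"hand":0},{"tx":0,"ty":0,"tz":0,"yaw":8,"hand":0},{"tx":0,"ty":0,"tz":0,"yaw":7,"hand":0},{"tx":0,"ty":0,"tz":0,"yaw":0,"hand":0},{"tx":0,"ty":0,"tz":0,"yaw":0,"hand":0}]}}

```text
time_s: 38.95
eef_pos: [0.6075, 0.1654, 0.2399]
tool_rot: [0.357, 0.934, -0.0, 0.0]
wrist_force: [-0.3, -0.4, 0.0]
grip_width: 0.0879
```

```bash
python3 bush.py s10.png; python3 - <<'E'
from h import *
s,M=st(); p=s['eef_pos']; totool(M,.6075-p[0],.1655-p[1])
E
```

```text
t 38.95 pos [0.6075 0.1654 0.2399] yaw(x axis) 138.17 tilt [ 0.0003 -0.0004] F [-0.3 -0.4  0. ] T [ 0.02 -0.06 -0.02] w 0.0879 q1,q7 [0.06 0.25]
s10.png BRASS 27 [ 0.5202 -1.3694  0.0193] polar 1.5369 266.7 topz 0.0856
s10.png BRASS 54 [ 0.565  -0.4001  0.0195] polar 0.5668 265.7 topz 0.084
s10.png BRASS 55 [ 0.5652 -0.3242  0.0184] polar 0.491 265.0 topz 0.084
s10.png BRASS 107 [0.5841 0.2702 0.019 ] polar 0.1078 102.8 topz 0.0846
s10.png steel 89 [0.6903 0.0946 0.018 ] polar 0.1083 319.5 topz 0.0851
s10.png steel 98 [0.6997 0.2206 0.0183] polar 0.1073 31.2 topz 0.0851
t 39.00 pos [0.6075 0.1655 0.2398] yaw(x axis) 138.15 tilt [ 0.0002 -0.0002] F [-0.5  0.1 -0.2] T [ 0.06 -0.05  0.02] w 0.0879 q1,q7 [0.06 0.25]
tool cm [-0.  0.  0.]
```

{"op": "move_arm", "data": {"commands": [{"tx":0,"ty":0,"tz":3,"yaw":0,"hand":0},{"tx":0,"ty":0,"tz":3,"yaw":0,"hand":0},{"tx":0,"ty":0,"tz":2.9,"yaw":0,"hand":0.4},{"tx":0,"ty":0,"tz":0,"yaw":0,"hand":1},{"tx":0,"ty":0,"tz":0,"yaw":0,"hand":1},{"tx":0,"ty":0,"tz":0,"yaw":0,"hand":1},{"tx":0,"ty":0,"tz":0,"yaw":0,"hand":1},{"tx":0,"ty":0,"tz":0,"yaw":0,"hand":1},{"tx":0,"ty":0,"tz":0,"yaw":0,"hand":1},{"tx":0,"ty":0,"tz":0,"yaw":0,"hand":1}]}}

```text
time_s: 40.0
eef_pos: [0.6075, 0.1659, 0.1508]
tool_rot: [0.358, 0.934, 0.0, 0.0]
wrist_force: [-0.0, 0.1, -0.1]
grip_width: 0.0266
```

{"op": "move_arm", "data": {"commands": [{"tx":0,"ty":0,"tz":0,"yaw":0,"hand":1},{"tx":0,"ty":0,"tz":0,"yaw":-3,"hand":1},{"tx":0,"ty":0,"tz":0,"yaw":-5,"hand":1},{"tx":0,"ty":0,"tz":0,"yaw":-5,"hand":1},{"tx":0,"ty":0,"tz":0,"yaw":-5,"hand":1},{"tx":0,"ty":0,"tz":0,"yaw":-5,"hand":1},{"tx":0,"ty":0,"tz":0,"yaw":-5,"hand":1},{"tx":0,"ty":0,"tz":0,"yaw":-5,"hand":1},{"tx":0,"ty":0,"tz":0,"yaw":-5,"hand":1},{"tx":0,"ty":0,"tz":0,"yaw":-5,"hand":1}]}}

```text
time_s: 41.0
eef_pos: [0.6064, 0.1647, 0.1505]
tool_rot: [-0.01, 1.0, -0.001, -0.001]
wrist_force: [-5.2, -2.8, 3.4]
grip_width: 0.0192
```

{"op": "move_arm", "data": {"commands": [{"tx":0,"ty":0,"tz":0,"yaw":-5,"hand":1},{"tx":0,"ty":0,"tz":0,"yaw":-5,"hand":1},{"tx":0,"ty":0,"tz":0,"yaw":-5,"hand":1},{"tx":0,"ty":0,"tz":0,"yaw":-5,"hand":1},{"tx":0,"ty":0,"tz":0,"yaw":-5,"hand":1},{"tx":0,"ty":0,"tz":0,"yaw":-4,"hand":1},{"tx":0,"ty":0,"tz":0,"yaw":-2,"hand":1},{"tx":0,"ty":0,"tz":0,"yaw":0,"hand":1},{"tx":0,"ty":0,"tz":0,"yaw":0,"hand":1}]}}

```text
time_s: 41.9
eef_pos: [0.6063, 0.1649, 0.1505]
tool_rot: [-0.276, 0.961, -0.001, -0.001]
wrist_force: [-4.1, -2.3, 4.4]
grip_width: 0.0197
```

```bash
python3 bush.py s11.png
```

```text
t 41.90 pos [0.6063 0.1649 0.1505] yaw(x axis) -147.99 tilt [-0.0024 -0.0024] F [-4.1 -2.3  4.4] T [-0.56  0.74  0.09] w 0.0197 q1,q7 [0.21 1.32]
s11.png BRASS 50 [ 0.5629 -0.4011  0.0186] polar 0.5679 265.4 topz 0.083
s11.png BRASS 56 [ 0.5663 -0.3265  0.0186] polar 0.4932 265.2 topz 0.0837
s11.png steel 95 [0.5795 0.2671 0.0186] polar 0.106 105.6 topz 0.085
s11.png steel 95 [0.699  0.2244 0.0179] polar 0.1087 33.1 topz 0.0854
```

{"op": "move_arm", "data": {"commands": [{"tx":0,"ty":0,"tz":0,"yaw":0,"hand":0},{"tx":0,"ty":0,"tz":0,"yaw":0,"hand":0},{"tx":0,"ty":0,"tz":0,"yaw":0,"hand":0},{"tx":0,"ty":0,"tz":-3,"yaw":0,"hand":0},{"tx":0,"ty":0,"tz":-4,"yaw":0,"hand":0},{"tx":0,"ty":0,"tz":-2,"yaw":0,"hand":0},{"tx":3,"ty":2.1,"tz":0,"yaw":0,"hand":0},{"tx":3,"ty":2.1,"tz":0,"yaw":0,"hand":0},{"tx":3,"ty":2.1,"tz":0,"yaw":0,"hand":0},{"tx":0,"ty":0,"tz":0,"yaw":8,"hand":0}]}}

```text
time_s: 42.95
eef_pos: [0.4932, 0.1723, 0.2402]
tool_rot: [-0.209, 0.978, -0.001, -0.001]
wrist_force: [0.8, -0.0, 0.1]
grip_width: 0.0883
```

{"op": "move_arm", "data": {"commands": [{"tx":0,"ty":0,"tz":0,"yaw":8,"hand":0},{"tx":0,"ty":0,"tz":0,"yaw":8,"hand":0},{"tx":0,"ty":0,"tz":0,"yaw":8,"hand":0},{"tx":0,"ty":0,"tz":0,"yaw":3,"hand":0},{"tx":0,"ty":0,"tz":0,"yaw":0,"hand":0},{"tx":0,"ty":0,"tz":0,"yaw":0,"hand":0}]}}

```text
time_s: 43.55
eef_pos: [0.4977, 0.1718, 0.2406]
tool_rot: [0.025, 1.0, 0.0, 0.0]
wrist_force: [0.1, 1.1, 0.4]
grip_width: 0.0881
```

```bash
python3 bush.py s12.png; python3 - <<'E'
from h import *
shot('side','side12.png'); from bush import tops; tops('side12.png'); shot('wrist','w12.png')
E
python3 wb.py w12.png 320 180; python3 wb.py w8.png 320 180
```

```text
t 43.55 pos [0.4977 0.1718 0.2406] yaw(x axis) 177.11 tilt [ 0.0003 -0.    ] F [0.1 1.1 0.4] T [ 0.1  -0.06  0.03] w 0.0881 q1,q7 [0.22 0.77]
s12.png BRASS 29 [ 0.5226 -1.3727  0.0212] polar 1.5401 266.8 topz 0.0864
s12.png BRASS 54 [ 0.5631 -0.4002  0.0193] polar 0.5669 265.5 topz 0.0837
s12.png BRASS 55 [ 0.5643 -0.3246  0.0179] polar 0.4915 264.9 topz 0.084
s12.png BRASS 91 [0.5025 0.1703 0.0189] polar 0.1057 177.1 topz 0.0858
s12.png steel 98 [0.5804 0.2676 0.0185] polar 0.1062 105.1 topz 0.0846
s12.png steel 93 [0.6993 0.224  0.0176] polar 0.1087 32.9 topz 0.0856
side12.png steel 32 [0.6891 0.2208 0.0186] polar 0.0985 34.5 topz 0.0876
side12.png steel 28 [0.5721 0.2683 0.0206] polar 0.1093 109.1 topz 0.0859
side12.png BRASS 36 [0.4983 0.1705 0.021 ] polar 0.1098 177.1 topz 0.0868
side12.png BRASS 66 [ 0.5618 -0.3267  0.0194] polar 0.4939 264.6 topz 0.0853
side12.png BRASS 76 [ 0.5572 -0.4034  0.0188] polar 0.5706 264.9 topz 0.0851
hole [309 171  21  21 333] [319.3 180.7] [0.4975 0.1712 0.086 ]
yellow 2175
hole [310 169  21  21 342] [319.7 178.9] [0.496  0.1716 0.086 ]
yellow 2173
```

{"op": "move_arm", "data": {"commands": [{"tx":-0.15,"ty":-0.1,"tz":3,"yaw":0,"hand":0},{"tx":0,"ty":0,"tz":4,"yaw":0,"hand":0},{"tx":0,"ty":0,"tz":4,"yaw":0,"hand":0},{"tx":0,"ty":0,"tz":4,"yaw":0,"hand":0},{"tx":0,"ty":0,"tz":3,"yaw":0,"hand":0},{"tx":0,"ty":0,"tz":1.3,"yaw":0,"hand":0},{"tx":0,"ty":0,"tz":0,"yaw":0,"hand":0},{"tx":0,"ty":0,"tz":0,"yaw":0,"hand":1},{"tx":0,"ty":0,"tz":0,"yaw":0,"hand":1},{"tx":0,"ty":0,"tz":0,"yaw":0,"hand":1}], "newtons": 40}}

```text
time_s: 44.7
eef_pos: [0.5002, 0.1708, 0.0489]
tool_rot: [0.026, 1.0, 0.0, 0.001]
wrist_force: [0.4, 0.1, 0.7]
grip_width: 0.0666
```

{"op": "move_arm", "data": {"commands": [{"tx":0,"ty":0,"tz":0,"yaw":0,"hand":1},{"tx":0,"ty":0,"tz":0,"yaw":0,"hand":1},{"tx":0,"ty":0,"tz":0,"yaw":0,"hand":1},{"tx":0,"ty":0,"tz":0,"yaw":0,"hand":1},{"tx":0,"ty":0,"tz":0,"yaw":0,"hand":1},{"tx":0,"ty":0,"tz":0,"yaw":0,"hand":1}]}}

```text
time_s: 45.3
eef_pos: [0.4992, 0.1704, 0.0476]
tool_rot: [0.026, 1.0, -0.0, 0.0]
wrist_force: [-0.7, 0.2, 2.8]
grip_width: 0.0349
```

```bash
python3 - <<'E'
from h import *
s,M=st(); p=s['eef_pos']; totool(M,.568-p[0],-.252-p[1])
E
```

```text
t 45.30 pos [0.4992 0.1704 0.0476] yaw(x axis) 177.0 tilt [ 0.     -0.0003] F [-0.7  0.2  2.8] T [-0.11  0.02 -0.04] w 0.0349 q1,q7 [0.06 0.55]
tool cm [-9.080e+00 -4.183e+01  1.000e-02]
```

{"op": "move_arm", "data": {"commands": [{"tx":0,"ty":0,"tz":-2,"yaw":0,"hand":1},{"tx":0,"ty":0,"tz":-3,"yaw":0,"hand":1},{"tx":0,"ty":0,"tz":-4,"yaw":0,"hand":1},{"tx":0,"ty":-1,"tz":-4,"yaw":0,"hand":1},{"tx":0,"ty":-3,"tz":-2,"yaw":0,"hand":1},{"tx":-0.7,"ty":-3.5,"tz":0,"yaw":0,"hand":1},{"tx":-0.8,"ty":-3.5,"tz":0,"yaw":0,"hand":1},{"tx":-0.8,"ty":-3.5,"tz":0,"yaw":0,"hand":1},{"tx":-0.8,"ty":-3.5,"tz":0,"yaw":0,"hand":1},{"tx":-0.8,"ty":-3.5,"tz":0,"yaw":0,"hand":1}]}}

```text
time_s: 46.3
eef_pos: [0.5258, -0.0478, 0.1966]
tool_rot: [0.026, 1.0, 0.0, -0.001]
wrist_force: [-0.4, 0.8, -6.4]
grip_width: 0.0349
```

{"op": "move_arm", "data": {"commands": [{"tx":-0.8,"ty":-3.5,"tz":0,"yaw":0,"hand":1},{"tx":-0.8,"ty":-3.5,"tz":0,"yaw":0,"hand":1},{"tx":-0.8,"ty":-3.5,"tz":0,"yaw":0,"hand":1},{"tx":-0.8,"ty":-3.5,"tz":0,"yaw":0,"hand":1},{"tx":-0.8,"ty":-3.5,"tz":0,"yaw":0,"hand":1},{"tx":-1.18,"ty":-2.8,"tz":0,"yaw":0,"hand":1},{"tx":0,"ty":0,"tz":0,"yaw":0,"hand":1},{"tx":0,"ty":0,"tz":0,"yaw":0,"hand":1},{"tx":0,"ty":0,"tz":0,"yaw":0,"hand":1}]}}

```text
time_s: 47.2
eef_pos: [0.5673, -0.25, 0.1967]
tool_rot: [0.025, 1.0, 0.001, -0.001]
wrist_force: [0.4, 0.5, -5.6]
grip_width: 0.0351
```

```bash
python3 - <<'E'
from h import *
s,M=st(); p=s['eef_pos']; totool(M,.568-p[0],-.252-p[1]); shot('wrist','w13.png')
E
```

```text
t 47.20 pos [ 0.5673 -0.25    0.1967] yaw(x axis) 177.1 tilt [-0.0016  0.0015] F [ 0.4  0.5 -5.6] T [ 0.18 -0.09 -0.04] w 0.0351 q1,q7 [0.82 1.51]
tool cm [-0.08 -0.19 -0.  ]
```

View pics/w13.png

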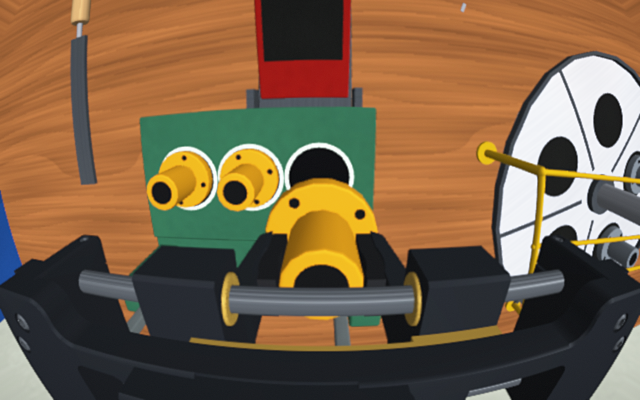

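{"op": "move_arm", "data": {"commands": [{"tx":0,"ty":-0.15,"tz":3,"yaw":0,"hand":1},{"tx":0,"ty":0,"tz":4,"yaw":0,"hand":1},{"tx":0,"ty":0,"tz":4,"yaw":0,"hand":1},{"tx":0,"ty":0,"tz":2.5,"yaw":0,"hand":1},{"tx":0,"ty":0,"tz":1,"yaw":0,"hand":1},{"tx":0,"ty":0,"tz":0.4,"yaw":0,"hand":1},{"tx":0,"ty":0,"tz":0.2,"yaw":0,"hand":1},{"tx":0,"ty":0,"tz":0,"yaw":0,"hand":1},{"tx":0,"ty":0,"tz":0,"yaw":0,"hand":1},{"tx":0,"ty":0,"tz":0,"yaw":0,"hand":1}]}}

```text
time_s: 48.25
eef_pos: [0.5685, -0.2534, 0.0475]
tool_rot: [0.026, 1.0, -0.0, 0.001]
wrist_force: [0.5, -0.3, -6.3]
grip_width: 0.035
```

```bash
python3 - <<'E'
from h import *
s,M=st(); p=s['eef_pos']; totool(M,.568-p[0],-.252-p[1])
for f,c in(('w13.png',((263,60),(341,60))),('w9.png',((344,61),(420,61)))):
    p,d,m=load(f)
    for q in c: print(f,onz(m,*q,.047,True).round(4))
E
```

```text
t 48.25 pos [ 0.5685 -0.2534  0.0475] yaw(x axis) 176.99 tilt [ 0.0015 -0.0007] F [ 0.5 -0.3 -6.3] T [ 0.04 -0.07 -0.01] w 0.035 q1,q7 [0.75 1.41]
tool cm [ 0.06  0.14 -0.  ]
w13.png [ 0.4448 -0.2976  0.047 ]
w13.png [ 0.4498 -0.2241  0.047 ]
w9.png [ 0.4475 -0.2978  0.047 ]
w9.png [ 0.4472 -0.2236  0.047 ]
```

{"op": "move_arm", "data": {"commands": [{"tx":0,"ty":0.12,"tz":0.17,"yaw":0,"hand":1},{"tx":0,"ty":0,"tz":0.03,"yaw":0,"hand":1},{"tx":0,"ty":0,"tz":0,"yaw":0,"hand":0.4},{"tx":0,"ty":0,"tz":0,"yaw":0,"hand":0.4},{"tx":0,"ty":0,"tz":0,"yaw":0,"hand":0.4},{"tx":0,"ty":0,"tz":-1,"yaw":0,"hand":0.4},{"tx":0,"ty":0,"tz":-3,"yaw":0,"hand":0.4},{"tx":0,"ty":0,"tz":-4,"yaw":0,"hand":0.4},{"tx":0,"ty":0,"tz":-5,"yaw":0,"hand":0.4},{"tx":0,"ty":0,"tz":-3,"yaw":0,"hand":0.4}]}}

```text
time_s: 49.25
eef_pos: [0.5694, -0.2517, 0.209]
tool_rot: [0.026, 1.0, -0.001, 0.002]
wrist_force: [0.8, 0.0, 0.0]
grip_width: 0.0531
```

{"op": "move_arm", "data": {"commands": [{"tx":3.8,"ty":-0.2,"tz":0,"yaw":0,"hand":1},{"tx":3.8,"ty":-0.4,"tz":0,"yaw":0,"hand":1},{"tx":3.8,"ty":-0.5,"tz":0,"yaw":0,"hand":1},{"tx":3.8,"ty":-0.5,"tz":0,"yaw":0,"hand":1},{"tx":0,"ty":0,"tz":0,"yaw":0,"hand":1},{"tx":0,"ty":0,"tz":0,"yaw":0,"hand":1},{"tx":0,"ty":0,"tz":0,"yaw":0,"hand":1}], "newtons": 20}}

```text
time_s: 49.95
eef_pos: [0.4168, -0.2598, 0.2052]
tool_rot: [0.026, 1.0, -0.0, 0.001]
wrist_force: [-0.2, 0.1, -0.7]
grip_width: 0.0005
```

```bash
python3 bush.py s14.png; python3 - <<'E'
from h import *
shot('side','side14.png'); from bush import tops; tops('side14.png')
E
```

```text
t 49.95 pos [ 0.4168 -0.2598  0.2052] yaw(x axis) 177.05 tilt [ 0.0019 -0.0004] F [-0.2  0.1 -0.7] T [ 0.11 -0.04 -0.03] w 0.0005 q1,q7 [1.09 1.66]
s14.png BRASS 27 [ 0.5211 -1.3764  0.0216] polar 1.5439 266.8 topz 0.0865
s14.png BRASS 53 [ 0.5639 -0.4005  0.0169] polar 0.5672 265.5 topz 0.0839
s14.png BRASS 57 [ 0.5663 -0.3268  0.0192] polar 0.4935 265.2 topz 0.0841
s14.png BRASS 60 [ 0.5704 -0.2509  0.0178] polar 0.4176 264.8 topz 0.0842
s14.png steel 98 [0.5816 0.2672 0.0177] polar 0.1056 104.5 topz 0.0853
s14.png steel 95 [0.6994 0.2237 0.018 ] polar 0.1087 32.7 topz 0.0852
side14.png steel 25 [0.5747 0.2656 0.0186] polar 0.1059 108.3 topz 0.0865
side14.png BRASS 59 [ 0.5653 -0.2532  0.0191] polar 0.4203 264.2 topz 0.0852
side14.png BRASS 64 [ 0.5627 -0.3286  0.0181] polar 0.4956 264.8 topz 0.0851
side14.png BRASS 68 [ 0.5575 -0.4019  0.0193] polar 0.5692 264.9 topz 0.0851
```

View pics/side14.png

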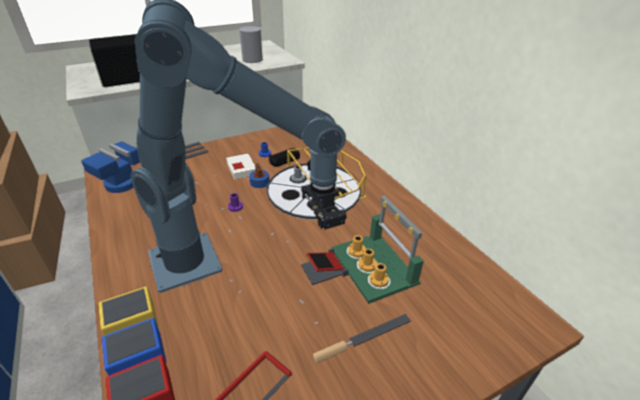

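All three bushes stand on their marks (pixels 357,245 / 367,260 / 379,275). Now the pedal.

{"op": "move_arm", "data": {"commands": [{"tx":0,"ty":-0.1,"tz":3,"yaw":0,"hand":1},{"tx":0,"ty":0,"tz":4,"yaw":0,"hand":1},{"tx":0,"ty":0,"tz":4,"yaw":0,"hand":1},{"tx":0,"ty":0,"tz":3,"yaw":0,"hand":1},{"tx":0,"ty":0,"tz":0.5,"yaw":0,"hand":1},{"tx":0,"ty":0,"tz":0.5,"yaw":0,"hand":1},{"tx":0,"ty":0,"tz":0.5,"yaw":0,"hand":1},{"tx":0,"ty":0,"tz":0.5,"yaw":0,"hand":1},{"tx":0,"ty":0,"tz":0.5,"yaw":0,"hand":1},{"tx":0,"ty":0,"tz":0.5,"yaw":0,"hand":1}]}}

```text
time_s: 51.05
eef_pos: [0.4158, -0.2617, 0.0361]
tool_rot: [0.026, 1.0, -0.001, 0.0]
wrist_force: [-3.6, 1.7, 8.0]
grip_width: 0.0003
```

{"op": "move_arm", "data": {"commands": [{"tx":0,"ty":0,"tz":0.4,"yaw":0,"hand":1},{"tx":0,"ty":0,"tz":0.3,"yaw":0,"hand":1},{"tx":0,"ty":0,"tz":0.2,"yaw":0,"hand":1},{"tx":0,"ty":0,"tz":0,"yaw":0,"hand":1},{"tx":0,"ty":0,"tz":0,"yaw":0,"hand":1}]}}

```text
time_s: 51.55
eef_pos: [0.4154, -0.2617, 0.0269]
tool_rot: [0.026, 1.0, -0.001, 0.0]
wrist_force: [-4.1, 0.0, 7.9]
grip_width: 0.0011
```

```bash
python3 -c "
from h import *
st()"
```

```text
t 51.55 pos [ 0.4154 -0.2617  0.0269] yaw(x axis) 176.97 tilt [-0.     -0.0018] F [-4.1  0.   7.9] T [ 0.23  0.83 -0.02] w 0.0011 q1,q7 [0.9  1.41]
```

{"op": "move_arm", "data": {"commands": [{"tx":0,"ty":0,"tz":0.15,"yaw":0,"hand":1},{"tx":0,"ty":0,"tz":0.15,"yaw":0,"hand":1},{"tx":0,"ty":0,"tz":0,"yaw":0,"hand":1},{"tx":0,"ty":0,"tz":0,"yaw":0,"hand":1},{"tx":0,"ty":0,"tz":0,"yaw":0,"hand":1}]}}

```text
time_s: 52.05
eef_pos: [0.4152, -0.2617, 0.0244]
tool_rot: [0.026, 1.0, -0.001, -0.0]
wrist_force: [-6.0, 1.3, 13.4]
grip_width: 0.0005
```

```bash
python3 bush.py s15.png; python3 - <<'E'
from h import *
shot('side','side15.png')
a,b=cv2.imread('pics/side15.png')[170:310,280:440],cv2.imread('pics/s15.png')[130:250,150:290]
cv2.imwrite('pics/c15.png',np.hstack([cv2.resize(a,(400,350)),cv2.resize(b,(400,350))]))
E
```

```text
t 52.05 pos [ 0.4152 -0.2617  0.0244] yaw(x axis) 176.97 tilt [-0.0005 -0.0022] F [-6.   1.3 13.4] T [ 0.38  1.26 -0.06] w 0.0005 q1,q7 [0.9  1.41]
s15.png BRASS 34 [ 0.5207 -1.3735  0.0205] polar 1.5409 266.8 topz 0.0872
s15.png BRASS 20 [ 0.5752 -0.3252  0.015 ] polar 0.4913 266.2 topz 0.083
s15.png steel 94 [0.5806 0.267  0.0188] polar 0.1056 105.0 topz 0.0849
s15.png steel 92 [0.6992 0.2241 0.0175] polar 0.1087 33.0 topz 0.0849
```

View pics/c15.png

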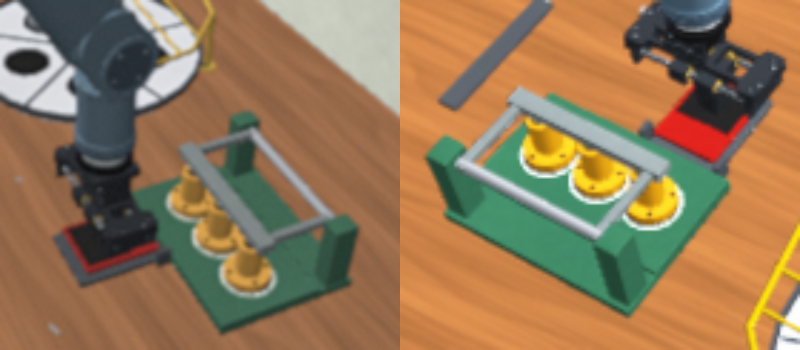

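The stamp frame lies level over the three bushes, the pedal is flat, and the force has risen to 13 N (stop reached). Hold, push a hair more, then let it up slowly.

{"op": "move_arm", "data": {"commands": [{"tx":0,"ty":0,"tz":0.05,"yaw":0,"hand":1},{"tx":0,"ty":0,"tz":0,"yaw":0,"hand":1},{"tx":0,"ty":0,"tz":0,"yaw":0,"hand":1},{"tx":0,"ty":0,"tz":0,"yaw":0,"hand":1},{"tx":0,"ty":0,"tz":0,"yaw":0,"hand":1},{"tx":0,"ty":0,"tz":0,"yaw":0,"hand":1},{"tx":0,"ty":0,"tz":0,"yaw":0,"hand":1},{"tx":0,"ty":0,"tz":0,"yaw":0,"hand":1},{"tx":0,"ty":0,"tz":-0.3,"yaw":0,"hand":1},{"tx":0,"ty":0,"tz":-0.3,"yaw":0,"hand":1}]}}

```text
time_s: 53.15
eef_pos: [0.416, -0.2617, 0.0297]
tool_rot: [0.026, 1.0, -0.001, 0.001]
wrist_force: [-2.4, 1.0, 4.2]
grip_width: 0.0005
```

{"op": "move_arm", "data": {"commands": [{"tx":0,"ty":0,"tz":-0.5,"yaw":0,"hand":1},{"tx":0,"ty":0,"tz":-0.5,"yaw":0,"hand":1},{"tx":0,"ty":0,"tz":-0.5,"yaw":0,"hand":1},{"tx":0,"ty":0,"tz":-0.5,"yaw":0,"hand":1},{"tx":0,"ty":0,"tz":-0.5,"yaw":0,"hand":1},{"tx":0,"ty":0,"tz":-1,"yaw":0,"hand":1},{"tx":0,"ty":0,"tz":-3,"yaw":0,"hand":1},{"tx":0,"ty":0,"tz":-4,"yaw":0,"hand":1},{"tx":0,"ty":0,"tz":-4,"yaw":0,"hand":1},{"tx":0,"ty":0,"tz":-3,"yaw":0,"hand":1}]}}

```text
time_s: 54.15
eef_pos: [0.4149, -0.2607, 0.2053]
tool_rot: [0.026, 1.0, -0.0, -0.0]
wrist_force: [0.5, 0.5, -0.7]
grip_width: 0.0008
```

{"op": "move_arm", "data": {"commands": [{"tx":0,"ty":2,"tz":0,"yaw":0,"hand":1},{"tx":0,"ty":4,"tz":0,"yaw":0,"hand":1},{"tx":0,"ty":4,"tz":0,"yaw":0,"hand":1},{"tx":0,"ty":4,"tz":0,"yaw":0,"hand":1},{"tx":0,"ty":2,"tz":0,"yaw":0,"hand":1},{"tx":0,"ty":0,"tz":0,"yaw":0,"hand":1},{"tx":0,"ty":0,"tz":0,"yaw":0,"hand":1}]}}

```text
time_s: 54.85
eef_pos: [0.4231, -0.1016, 0.203]
tool_rot: [0.026, 1.0, -0.0, -0.001]
wrist_force: [-0.6, -0.3, -0.5]
grip_width: 0.0003
```

```bash
python3 bush.py s16.png; python3 - <<'E'
from h import *
p,d,m=shot('side','side16.png'); from bush import tops; tops('side16.png')
for f in ('side16.png','side0.png'):
    p,d,m=load(f); P=cloud(d,m); g=(d>0)&(P[...,0]>.6)&(P[...,0]<.72)&(P[...,1]<-.15)&(P[...,1]>-.5)&(P[...,2]>.14); q=P[g]; print('stamp',len(q),q[:,2].max().round(3),q.mean(0).round(3))
    g=(p.max(2)<60)&(d>0)&(P[...,2]<.075)&(P[...,2]>.02)&(abs(P[...,0]-.42)<.04)&(abs(P[...,1]+.26)<.05); print('pad',g.sum(),P[g].mean(0).round(4))
a,b=cv2.imread('pics/side16.png')[140:310,230:440],cv2.imread('pics/s16.png')[140:340,150:450]
cv2.imwrite('pics/c16.png',np.hstack([cv2.resize(a,(390,350)),cv2.resize(b,(410,350))]))
E
```

```text
t 54.85 pos [ 0.4231 -0.1016  0.203 ] yaw(x axis) 177.03 tilt [-0.0011 -0.0006] F [-0.6 -0.3 -0.5] T [ 0.04 -0.09  0.02] w 0.0003 q1,q7 [0.86 1.34]
s16.png BRASS 28 [ 0.5211 -1.3737  0.0224] polar 1.5411 266.8 topz 0.0864
s16.png BRASS 57 [ 0.5619 -0.4022  0.0181] polar 0.5691 265.4 topz 0.0834
s16.png BRASS 60 [ 0.5659 -0.3249  0.0178] polar 0.4917 265.1 topz 0.0832
s16.png BRASS 64 [ 0.5697 -0.2504  0.0187] polar 0.4172 264.7 topz 0.0837
s16.png steel 96 [0.5805 0.2673 0.0186] polar 0.106 105.1 topz 0.0848
s16.png steel 101 [0.6991 0.2242 0.0177] polar 0.1087 33.0 topz 0.0855
side16.png steel 30 [0.6949 0.2216 0.0217] polar 0.1037 33.1 topz 0.0862
side16.png BRASS 60 [ 0.5653 -0.2537  0.0203] polar 0.4209 264.2 topz 0.0847
side16.png BRASS 66 [ 0.5623 -0.3273  0.019 ] polar 0.4944 264.7 topz 0.085
side16.png BRASS 74 [ 0.5572 -0.4034  0.0206] polar 0.5707 264.9 topz 0.0845
stamp 556 0.225 [ 0.664 -0.345  0.205]
pad 202 [ 0.4149 -0.2638  0.0517]
stamp 557 0.226 [ 0.664 -0.346  0.205]
pad 204 [ 0.4151 -0.2639  0.0518]
```

View pics/c16.png

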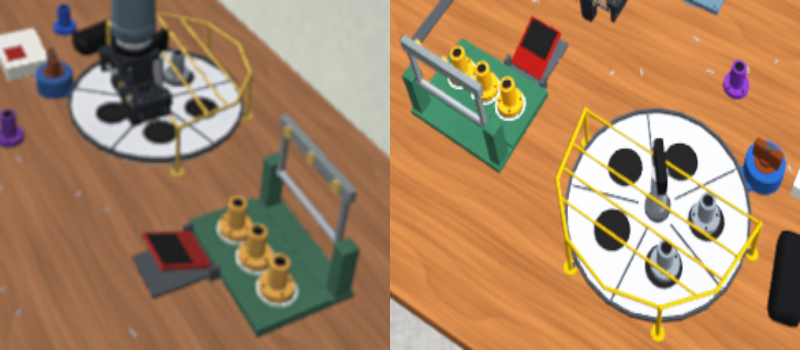

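The pedal and stamp are back at their starting readings, the three brass bushes stand on their marks, and both steel bushes are on the carousel.

```bash
python3 -c "
from cell import ctrl
print(ctrl.finish_job())"
```

```text
the job is handed in; nothing more can be done
None
```

The job is done and handed in, at about 55 s of robot time.

- **Lock knob:** I rocked it +, −, +, −, + to both ends of its play with rests. It broke free, and I undid it to about 1.48 rad by the tool's yaw.
- **Carousel and bushes:** I turned the hub handle three times. Each of the three brass bushes came to the front and now stands flange down on its own mark. One had been knocked about 3 cm aside at the start; I found it again and gripped it where it was.
- **Pedal:** I pressed it until the force rose to about 13 N, with the tool tip at 24 mm. The stamp lay over the bushes. I held it about 1 s, then let it come up slowly.

**Last checks:**
- The pad and stamp heights match the start pictures within 1 mm.
- The two cameras differ by about 5 mm on the bush positions (the side camera is a few mm off). Their average is within about 2 mm of the marks.
- Both steel bushes are on the carousel, and I did not touch the other things on the bench.
- No check failed. The highest force I read was about 20 N, while turning the hub.

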